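# Hold a colour-test cell in the inspection beam

### The arm

A 7-joint arm with a two-finger parallel gripper is mounted at the origin on the work surface. World frame = base frame: x ahead of the robot, y to its left, z up, the work surface at z = 0. Lengths are in m, angles in rad, forces in N, time in s.
With the tool pointing down it reaches from about 0.4 to 0.875 m from the base axis. Payload 19.3 kg.
Tool frame: the origin (TCP) lies at the very end of the fingers, on their centre line; the grasp point (between the pads) lies 19 mm behind it; z points along the fingers, x is the direction in which the jaws open and shut, and the axes are right-handed (so a half turn about z gives the same grasp; the last joint's range is limited). The gripper opens to 85 mm and grips with 20 to 120 N. Pads are 22 mm wide; open, the fingers measure 114 mm over their backs; the gripper's body (76 mm by 85 mm) begins 54 mm behind the grasp point. The pads swing forward as they close: fully open they stand 13 mm farther back than shut.
Start: joints at [1.154, 0.521, -0.036, 1.599, 0.021, 1.021, -0.113], TCP at [0.212, -0.588, 0.193] pointing down, gripper open.
Joint ranges: [-2.91, 2.91], [-0.3, 2.13], [-1.5, 1.42], [0.17, 2.43], [-1.26, 4.41], [0.16, 1.93], [-2.52, 2.52]. Speed limits (rad/s): [1.89, 1.89, 2.39, 2.39, 3.01, 3.01, 3.01].

### API

Orientations are given as [roll, pitch, yaw] about the fixed x, y, z axes, in that order (R = Rz(yaw) Ry(pitch) Rx(roll)).
In Python, from workcell import observe, eyes, job_done gives the robot as it stands. The module is installed in compiled form; this text tells all that it offers.
- The arm moves only by the shell command python3 -m pendant 'ROWS' [FORCE]. ROWS is JSON, a list of rows, each an object of numbers: "dx", "dy", "dz": the shift along the tool's x, y, z in mm; "ax", "ay", "az": the turn, a rotation vector about the tool's x, y, z in degrees; "claw": the finger opening in mm, from 0 to 85.4. A call has 1 to 10 rows; each row is the pose to reach, as a shift and turn from the pose commanded when the call began, along the tool's axes at that moment; what a row does not reach only later rows make up. A row lasts 1/12 s, in which the tool goes at most 41.7 mm and 7.16 degrees, less where a joint would pass 70% of its speed; a pose out of reach is approached as far as the arm can. A call with a gripper value outside its range is refused whole. The fingers move at their own pace and stop on an object; FORCE is the grip in N (left out, the last holds). Time passes only in rows, so rows that repeat a pose let the fingers close. It gives the time, the measured TCP pose, the force and the opening at its end, in the units of the state.
- observe(): the state, without advancing time (a new reading comes with each control period).
- eyes.grab_frame(name): name is "side" or "top" or "wrist"; returns a dict with "image" (400x640x3 uint8, blue, green, red), "fovy" (degrees; the focal length in pixels is half the picture's height over the tangent of half this angle, whatever the lens; pixels are square), "cx", "cy" (the principal point, pixels), "view" (4x4, takes a point from world to camera coordinates). Camera axes: x right, y up, looking along -z (the intrinsics and any distortion apply to the point x, -y, -z); pixel columns grow to the right and rows downward; lengths in m; the calibration is good to about 2 mm. The wrist camera is an equidistant fisheye: a pixel r from the principal point sees the ray r / f radians off the axis. A picture is of the moment at which its call begins. There is no depth.
- job_done(): hands the job in, once; it reports no verdict.
The state is a dict: "clock": time; "qpos": joint angles; "qd": joint speeds; "joint_efforts": joint torques, N m; "position": TCP position; "tool_rot": TCP orientation; "force": force on the tool from outside, world axes, zero at the start; "moment": the same for the moment, N m; "grip_width": finger opening in m.
Only numpy, scipy, OpenCV 4.12 (cv2) and the standard library are available. Lean on these libraries where they do the work, as an engineer would, in place of code of your own. Each camera call takes 0.05 s, during which the arm holds its last target.

### The job

Check the green-lidded glass cell for scratches: first slide the inspection lamp's shutter fully open by its red knob, then lift that cell out of the rack with your fingers on its two frosted faces only, never on the clear ones. Hold it upright in the light path midway between lamp and viewing screen, square to the beam so that the light passes through the middle of both clear faces, and finish while still holding it there, motionless and touching nothing else. Do not knock it against the stand, and leave the other cells, the dish and the bottle in place.

Things in the scene. Friction and masses are not known exactly. Their poses are not given: they have to be found in the camera images.
- cell_green_center (a point): Centre (25 mm above its underside) of the loose glass cell with GREEN lid, 20-55 g: 24 mm along its x, 35 mm along y, 50 mm tall plus a fixed 5 mm lid (21 x 32 mm). Faces looking along its own +x/-x, 24 mm apart, are FROSTED (opaque white): grip these, best about 12 mm above the centre. Faces looking along +y/-y are CLEAR: light passes along y, no finger may touch them. z up.
- cell_white_center (a point): Centre of the identical cell with the WHITE lid; stays in the rack.
- cell_blue_center (a point): Centre of the identical cell with the BLUE lid; stays in the rack.
- rack: Fixed violet rack, 62 mm (its x) by 175 mm (y) by 18 mm high, origin at the centre of its underside. Three pockets along y at -55, 0, +55 mm, 14 mm deep, 1.5 mm play each side, hold the three cells in varying order, clear faces towards the neighbours, frosted faces towards the rack's long sides. 36 mm of glass (41 mm with lid) stands above the rack's top.
- stand: Fixed inspection stand, origin under the middle of its rail (360 mm along y, 50 mm wide, 18 mm high). Lamp head at -y, viewing head at +y: black cylinders on posts, axis 120 mm up, tops 152 mm up, 185 mm apart. Lamp front: plate (x -72 to +32, 64 mm high) at y = -95 mm, pale yellow window 24 mm across; shutter before it. Round pale ground-glass screen, 48 mm across, at y = +95 mm.
- beam (a point): Middle of the light path, half-way between lamp and screen, 120 mm above the work surface, over the long white mark on the rail. The light runs along its y (from lamp at -y to screen at +y), a pencil 8 mm wide; x is level and across the beam, z up. Axes parallel to the stand's.
- shutter (a joint): Slide of the lamp's steel shutter blade (56 mm wide, 70 mm high): 0 = closed over the lamp window, 0.042 m = fully open at its stop. It opens towards the stand's -x side (the robot's side), needs about 2 N and stays where it is left.
- shutter_knob (a point): Centre of the red knob on the shutter: upright cylinder 16 mm in diameter, 27 mm tall, top 194 mm above the work surface, on a 12 mm stem above the blade's top edge. It moves with the shutter, along the stand's -x as it opens. Axes parallel to the stand's.
- dish: White sample dish 96 mm across and 10 mm high with a green rice cake on it (25 mm high in all), loose; origin under its centre. A bystander.
- rinse_bottle: Pale plastic rinsing bottle, 48 mm in diameter, 90 mm tall, loose; origin under its centre. A bystander.
Not all that is in view belongs to the job. What is shaped like the part that bears cell_green_center but brown, orange or yellow is not meant.

How it is judged:
By the outcome, as a careful person would: the job done as asked, in the order asked, and still so for the second after the job is handed in, while the arm keeps its last pose, push and grip.
It also fails if it takes over 54 s, if anything falls off the work surface, if the arm or the gripper's body presses on something with over 40 N, if the wrist force passes 120 N, or if a joint passes its speed limit or range.

## Working session

There is one attempt and no reset: what is moved stays moved. The work goes in short steps, Python scripts to look and compute and a shell command to move; the robot and the scene stay as the last step left them, time stands still between calls to the robot, and variables do not carry over. Pictures are saved under pics/ and viewed, and the job is handed in when it is done.

```bash
mkdir -p pics; ls; cat > h.py <<'E'
import numpy as np, cv2
from workcell import observe, eyes, job_done
def grab(n,tag):
    f=eyes.grab_frame(n); cv2.imwrite(f'pics/{tag}.png',f['image']); np.savez(f'pics/{tag}.npz',**{k:np.array(v) for k,v in f.items()}); return f
def load(tag): return dict(np.load(f'pics/{tag}.npz'))
E
python3 - <<'E'
from h import *
for n in ('side','top','wrist'):
    f=grab(n,n+'0'); print(n,f['fovy'],f['cx'],f['cy'],{k:v for k,v in f.items() if k not in('image',)})
print(observe())
E
```

```text
pics
side 57.398052222696684 319.01827282220927 199.94256115411343 {'fovy': 57.398052222696684, 'cx': 319.01827282220927, 'cy': 199.94256115411343, 'view': array([[-0.955244  , -0.29502109,  0.02171304,  0.56549441],
       [ 0.18767909, -0.54767314,  0.8153715 , -0.20332108],
       [-0.22866014,  0.78295382,  0.57853077, -0.68753942],
       [ 0.        ,  0.        ,  0.        ,  1.        ]])}
top 48.65431970734037 316.64863605644393 200.21545276326444 {'fovy': 48.65431970734037, 'cx': 316.64863605644393, 'cy': 200.21545276326444, 'view': array([[ 0.0066961 , -0.99997566, -0.00196064,  0.01715327],
       [ 0.97793047,  0.00613901,  0.20884037, -0.61273003],
       [-0.20882325, -0.00331579,  0.97794778, -1.14631187],
       [ 0.        ,  0.        ,  0.        ,  1.        ]])}
wrist 65.70646984690485 319.70112676545597 196.90912771396086 {'fovy': 65.70646984690485, 'cx': 319.70112676545597, 'cy': 196.90912771396086, 'view': array([[ 3.39139796e-01, -9.40735988e-01, -2.47812821e-05,
        -6.25335848e-01],
       [ 8.95486660e-01,  3.22835269e-01, -3.06400117e-01,
         3
[... 165 characters left out ...]
    1.00000000e+00]])}
{'clock': 0.15, 'qpos': array([ 1.15378167,  0.52184031, -0.03630417,  1.59984572,  0.02121867,
        1.02110194, -0.11281126]), 'qd': array([-0.00022911, -0.00083655,  0.00016642, -0.00222496, -0.00066436,
        0.00114507,  0.00050315]), 'joint_efforts': array([ 1.15854076e-03, -9.27381492e+01,  1.98017612e+00, -3.70057011e+01,
        1.79576792e-02,  6.33319098e-03,  4.55598951e-06]), 'position': array([ 0.2123018 , -0.58755335,  0.19239238]), 'tool_rot': array([ 3.14151172e+00,  8.06042721e-04, -1.22401625e+00]), 'force': array([ 0.04168036, -0.32230003, -0.14350082]), 'moment': array([-0.00529888,  0.03941616,  0.02870418]), 'grip_width': 0.08567073405038347}
```

View pics/side0.png

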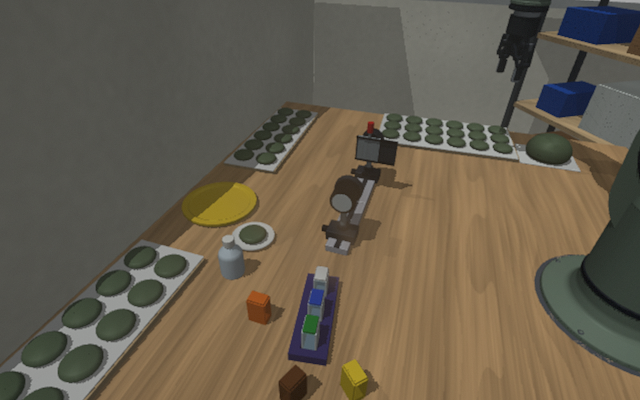

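View pics/top0.png

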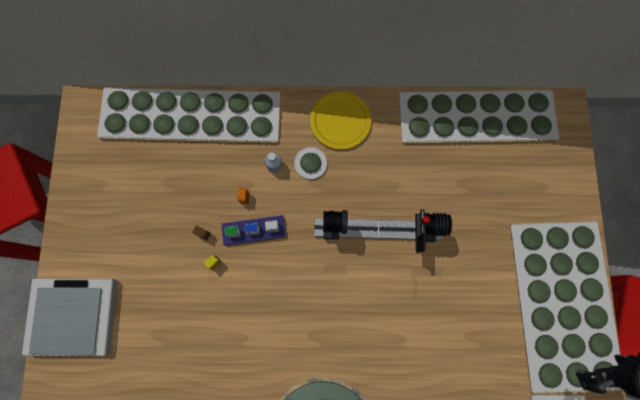

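View pics/wrist0.png

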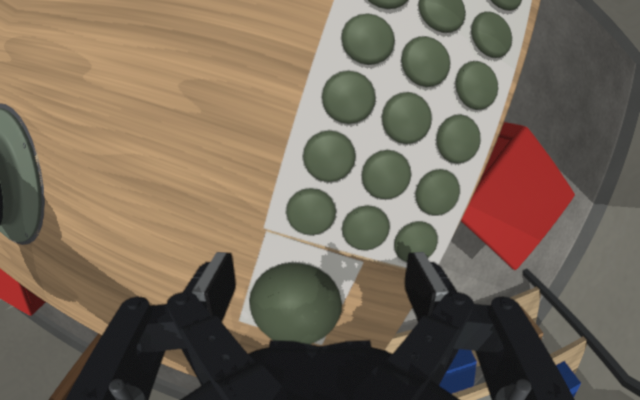

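The overview shows the green-lidded cell at the left end of the violet rack (top view 232,231), blue at (252,229) and white at (271,226). The lamp with its red knob is at (426,219) and the screen head at (335,222). The look-alikes are brown (202,232), orange (243,195) and yellow (211,262). I'll enlarge these to confirm.

```bash
python3 - <<'E'
from h import *
t=load('top0')['image'];s=load('side0')['image']
a=cv2.resize(t[180:280,190:300],None,fx=5,fy=5,interpolation=cv2.INTER_CUBIC)
b=cv2.resize(t[190:260,305:465],None,fx=5,fy=5,interpolation=cv2.INTER_CUBIC)
c=cv2.resize(s[255:370,270:350],None,fx=5,fy=5,interpolation=cv2.INTER_CUBIC)
d=cv2.resize(s[115:260,315:405],None,fx=4,fy=4,interpolation=cv2.INTER_CUBIC)
cv2.imwrite('pics/a.png',a);cv2.imwrite('pics/b.png',b)
h=np.zeros((580,770,3),np.uint8);h[:575,:400]=c;h[:580,405:765]=d;cv2.imwrite('pics/c.png',h)
E
```

```text
(no output)
```

View pics/a.png

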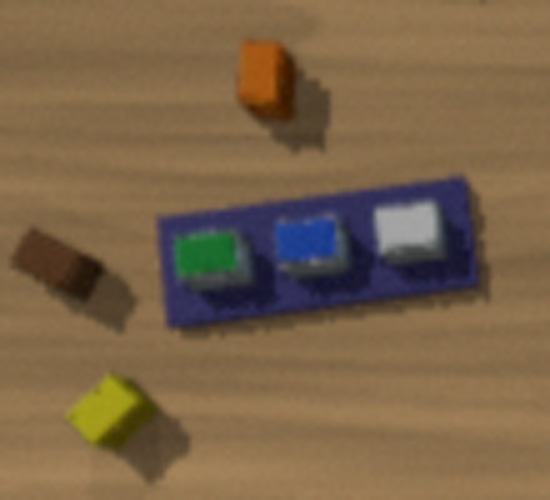

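View pics/b.png

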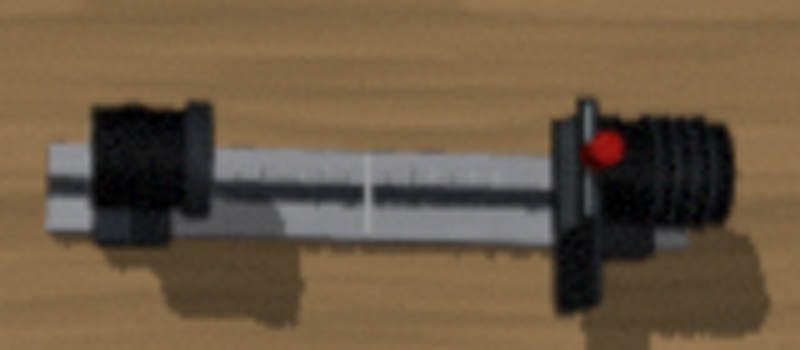

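View pics/c.png

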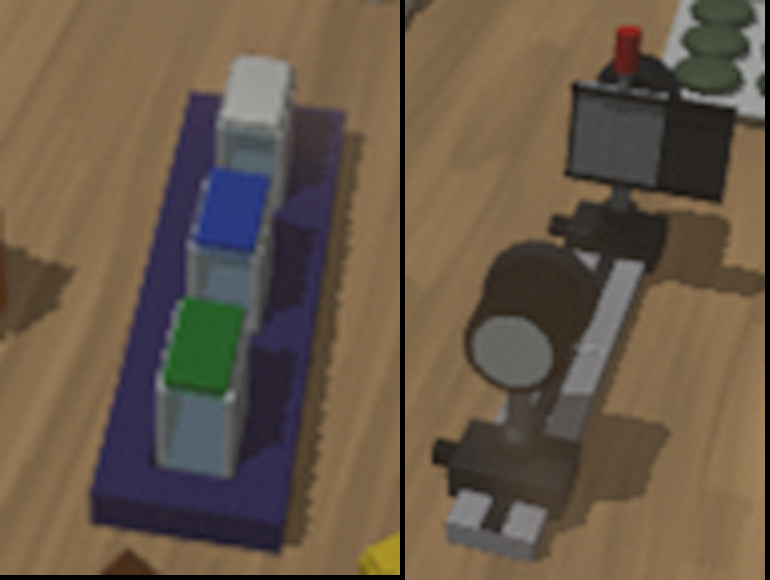

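```bash
cat >> h.py <<'E'
from scipy.optimize import least_squares
def proj(f,P):
    P=np.atleast_2d(P); V=np.asarray(f['view']); c=P@V[:3,:3].T+V[:3,3]
    fl=200/np.tan(np.radians(float(f['fovy'])/2)); x,y,z=c[:,0],-c[:,1],-c[:,2]
    return np.c_[float(f['cx'])+fl*x/z, float(f['cy'])+fl*y/z]
def projw(f,P):
    P=np.atleast_2d(P); V=np.asarray(f['view']); c=P@V[:3,:3].T+V[:3,3]
    fl=200/np.tan(np.radians(float(f['fovy'])/2)); x,y,z=c[:,0],-c[:,1],-c[:,2]
    r=np.hypot(x,y); th=np.arctan2(r,z); return np.c_[float(f['cx'])+fl*th*x/r, float(f['cy'])+fl*th*y/r]
def place(p,L):
    x,y,a=p; L=np.atleast_2d(L); c,s=np.cos(a),np.sin(a)
    return np.c_[x+c*L[:,0]-s*L[:,1], y+s*L[:,0]+c*L[:,1], L[:,2]]
def fit(obs,p0,fixed=None):
    # obs: list of (frame,projfn,local,px)
    def res(p): return np.concatenate([(fn(f,place(p,l))-u)[0] for f,fn,l,u in obs])
    r=least_squares(res,p0,loss='soft_l1',f_scale=1.0); return r.x,res(r.x).reshape(-1,2)
E
cat > fit0.py <<'E'
from h import *
T=load('top0');S=load('side0')
ta=lambda u,v:np.array([190+(u+.5)/5-.5,180+(v+.5)/5-.5])
tb=lambda u,v:np.array([305+(u+.5)/5-.5,190+(v+.5)/5-.5])
sc=lambda u,v:np.array([270+(u+.5)/5-.5,255+(v+.5)/5-.5])
sd=lambda u,v:np.array([315+(u-405+.5)/4-.5,115+(v+.5)/4-.5])
h=.018
rack=[(T,proj,[.031,.0875,h],ta(158,217)),(T,proj,[.031,-.0875,h],ta(465,178)),
(S,proj,[.031,-.0875,h],sc(190,93)),(S,proj,[-.031,-.0875,h],sc(345,112)),(S,proj,[.031,.0875,h],sc(93,495)),(S,proj,[-.031,.0875,h],sc(282,522)),
(S,proj,[.031,.0875,0],sc(93,523)),(S,proj,[-.031,.0875,0],sc(280,550)),(T,proj,[-.031,.0875,0],ta(170,327)),(T,proj,[-.031,-.0875,0],ta(479,289))]
stand=[(T,proj,[.025,.18,h],tb(48,143)),(T,proj,[-.025,.18,h],tb(47,232)),(T,proj,[-.025,-.18,h],tb(688,243)),
(T,proj,[.025,0,h],tb(369,152)),(T,proj,[-.025,0,h],tb(367,240)),(S,proj,[0,.095,.12],sd(513,352)),(S,proj,[-.072,-.095,.152],sd(735,108)),(S,proj,[-.072,-.095,.088],sd(722,200))]
if __name__=='__main__':
    for n,o,p0 in(('rack',rack,[.5,.2,0]),('stand',stand,[.5,-.1,0])):
        for cam in (None,T,S):
            p,r=fit([q for q in o if cam is None or q[0] is cam],p0); print(n,p.round(4));
            print(r.round(1).tolist())
E
python3 fit0.py
```

```text
rack [0.5371 0.198  0.1418]
[[0.2, -0.0], [0.5, -0.5], [0.0, -0.5], [0.3, -0.2], [-0.7, -0.2], [0.3, 0.6], [-0.4, 0.6], [0.3, 1.4], [1.2, 0.5], [0.8, -0.2]]
rack [0.5368 0.1999 0.1303]
[[-0.4, -0.3], [0.0, -0.1], [0.3, 0.2], [0.0, 0.2]]
rack [0.5373 0.1973 0.1453]
[[-0.2, -0.8], [0.1, -0.5], [-0.6, -0.5], [0.4, 0.1], [-0.3, 0.3], [0.4, 0.9]]
stand [ 0.5431 -0.1511 -0.0154]
[[-0.2, -0.1], [-0.4, -0.3], [0.3, 0.3], [-0.6, -0.5], [-0.0, -0.5], [7.3, -15.4], [0.1, 0.2], [-0.3, -0.1]]
stand [ 0.5427 -0.1517 -0.0132]
[[-0.0, 0.2], [-0.2, 0.0], [0.5, 0.4], [-0.4, -0.4], [0.2, -0.3]]
stand [ 0.5505 -0.1517 -0.0981]
[[0.6, -17.0], [-0.1, 1.2], [-0.5, 1.0]]
```

```bash
python3 - <<'E'
from fit0 import *
o=[q for i,q in enumerate(stand) if i!=5]
p,r=fit(o,[.5,-.1,0]);print(p,np.degrees(p[2]));print(r.round(1).tolist())
# knob: intersect ray at z=.194 top and side top
ob=[(T,tb(605,148)),(S,sd(628,31))]
k=least_squares(lambda x:np.concatenate([(proj(f,[x[0],x[1],.194])-u)[0] for f,u in ob]),[.5,-.2]);print(k.x,k.fun)
k=least_squares(lambda x:np.concatenate([(proj(f,x)-u)[0] for f,u in ob]),[.5,-.2,.19]);print(k.x,k.fun)
c,s=np.cos(p[2]),np.sin(p[2]);d=k.x[:2]-p[:2];print('local',c*d[0]+s*d[1],-s*d[0]+c*d[1])
# lids, top
pr,_=fit(rack,[.5,.2,0])
for n,u in(('green',ta(206,254)),('blue',ta(309,241)),('white',ta(407,230))):
    g=least_squares(lambda x:(proj(T,[x[0],x[1],.064])-u)[0] if 0 else (proj(T,[x[0],x[1],.059])-u)[0],[.5,.2]).x
    c,s=np.cos(pr[2]),np.sin(pr[2]);d=g-pr[:2];print(n,g,'local',c*d[0]+s*d[1],-s*d[0]+c*d[1])
print('green nominal',place(pr,[0,.055,0]))
E
```

```text
[ 0.54270903 -0.15165288 -0.01317164] -0.754679575468644
[[-0.1, 0.2], [-0.2, 0.0], [0.5, 0.4], [-0.4, -0.4], [0.2, -0.3], [0.2, 0.1], [-0.2, -0.2]]
[ 0.54010351 -0.24256984] [-0.08793028 -0.13895513  0.16563413 -0.15463731]
[ 0.54019566 -0.24291857  0.19335242] [-0.00918856 -0.1308813   0.1272191   0.03513483]
local -0.0013110702327169233 -0.09129087405813092
green [0.52865372 0.25342115] local -0.000493719753451978 0.05608775413297254
blue [0.53612597 0.19780174] local -0.0009559505639123338 -2.944081094912384e-05
white [0.54249974 0.14474251] local -0.0021438578531807785 -0.05345692508497214
green nominal [[0.5292962  0.25241408 0.        ]]
```

```bash
cat >> h.py <<'E'
from scipy.spatial.transform import Rotation as Ro
def goto(pos,yaw,n=None):
    s=observe(); R=Ro.from_euler('xyz',s['tool_rot']); Rt=Ro.from_euler('xyz',[np.pi,0,yaw])
    d=R.inv().apply(np.array(pos)-s['position'])*1000; a=(R.inv()*Rt).as_rotvec(degrees=True)
    print('shift',d.round(1),'turn',a.round(1),'F',s['force'].round(1),'pos',s['position'].round(4),'rot',s['tool_rot'].round(4),'w',round(s['grip_width'],4),'t',round(s['clock'],2))
E
python3 - <<'E'
from h import *
goto([.541,-.2425,.27],-.0132)
W=load('wrist0')['view'];print(-W[:3,:3].T@W[:3,3])
E
```

```text
shift [-212.9 -426.4  -77.5] turn [ -0.    0.  -69.4] F [ 0.  -0.3 -0.1] pos [ 0.2123 -0.5876  0.1924] rot [ 3.1415e+00  8.0000e-04 -1.2240e+00] w 0.0857 t 0.15
[ 0.28692764 -0.56130148  0.37261535]
```

```bash
python3 -m pendant '[{"dz":-40,"claw":45},{"dx":-20,"dy":-40,"dz":-78,"az":-7},{"dx":-40,"dy":-80,"dz":-78,"az":-14},{"dx":-60,"dy":-120,"dz":-78,"az":-21},{"dx":-80,"dy":-160,"dz":-78,"az":-28},{"dx":-100,"dy":-200,"dz":-78,"az":-35},{"dx":-118,"dy":-236,"dz":-78,"az":-42},{"dx":-136,"dy":-272,"dz":-78,"az":-49},{"dx":-154,"dy":-308,"dz":-78,"az":-56},{"dx":-172,"dy":-344,"dz":-78,"az":-62}]'
python3 - <<'E'
from h import *
goto([.541,-.2425,.25],-.0132)
E
```

```text
shift [-212.8 -426.4  -57.5] turn [ -0.    0.  -69.4] F [ 0.  -0.3 -0.1] pos [ 0.2123 -0.5876  0.1924] rot [ 3.1415e+00  8.0000e-04 -1.2240e+00] w 0.0857 t 0.15schema error: expected keys dx, dy, dz, ax, ay, az, claw
```

```bash
python3 -m pendant '[{"dx":0,"dy":0,"dz":-40,"ax":0,"ay":0,"az":0,"claw":45},{"dx":-20,"dy":-40,"dz":-78,"ax":0,"ay":0,"az":-7,"claw":45},{"dx":-60,"dy":-120,"dz":-78,"ax":0,"ay":0,"az":-21,"claw":45},{"dx":-80,"dy":-160,"dz":-78,"ax":0,"ay":0,"az":-28,"claw":45},{"dx":-100,"dy":-200,"dz":-78,"ax":0,"ay":0,"az":-35,"claw":45},{"dx":-118,"dy":-236,"dz":-78,"ax":0,"ay":0,"az":-42,"claw":45},{"dx":-136,"dy":-272,"dz":-78,"ax":0,"ay":0,"az":-49,"claw":45},{"dx":-154,"dy":-308,"dz":-78,"ax":0,"ay":0,"az":-56,"claw":45},{"dx":-172,"dy":-344,"dz":-78,"ax":0,"ay":0,"az":-62,"claw":45},{"dx":-172,"dy":-344,"dz":-78,"ax":0,"ay":0,"az":-62,"claw":45}]' 20
python3 - <<'E'
from h import *
goto([.541,-.2425,.25],-.0132)
E
```

```text
clock: 0.98
position: [0.4647, -0.3219, 0.2708]
tool_rot: [3.141, -0.0, -0.135]
force: [0.2, -0.9, -0.9]
grip_width: 0.0451
shift [ 64.9 -88.9  20.8] turn [ 0. -0. -7.] F [ 0.2 -0.9 -0.9] pos [ 0.4647 -0.3219  0.2708] rot [ 3.1415e+00 -1.0000e-04 -1.3520e-01] w 0.0451 t 0.98
```

```bash
python3 -m pendant '[{"dx":22,"dy":-30,"dz":0,"ax":0,"ay":0,"az":-4,"claw":45},{"dx":44,"dy":-60,"dz":0,"ax":0,"ay":0,"az":-7,"claw":45},{"dx":65,"dy":-89,"dz":10,"ax":0,"ay":0,"az":-7,"claw":45},{"dx":65,"dy":-89,"dz":20,"ax":0,"ay":0,"az":-7,"claw":45},{"dx":65,"dy":-89,"dz":20,"ax":0,"ay":0,"az":-7,"claw":45},{"dx":65,"dy":-89,"dz":20,"ax":0,"ay":0,"az":-7,"claw":45}]' 20
python3 - <<'E'
from h import *
goto([.541,-.2425,.17],-.0132)
grab('side','s1');w=grab('wrist','w1')
print(projw(w,[[.541,-.2425,.194]]),projw(w,[observe()['position']]))
s=load('s1')['image'];cv2.imwrite('pics/s1c.png',cv2.resize(s[40:200,280:480],None,fx=4,fy=4)[:600])
E
```

```text
clock: 1.48
position: [0.5402, -0.2448, 0.2502]
tool_rot: [-3.141, 0.001, -0.02]
force: [-0.1, 0.4, 0.8]
grip_width: 0.0452
shift [ 0.8 -2.3 80.2] turn [-0.   0.1 -0.4] F [-0.1  0.4  0.8] pos [ 0.5402 -0.2448  0.2502] rot [-3.1414e+00  1.4000e-03 -1.9800e-02] w 0.0452 t 1.48
[[319.72689394 195.37100822]] [[318.79218275 227.5695655 ]]
```

View pics/s1c.png

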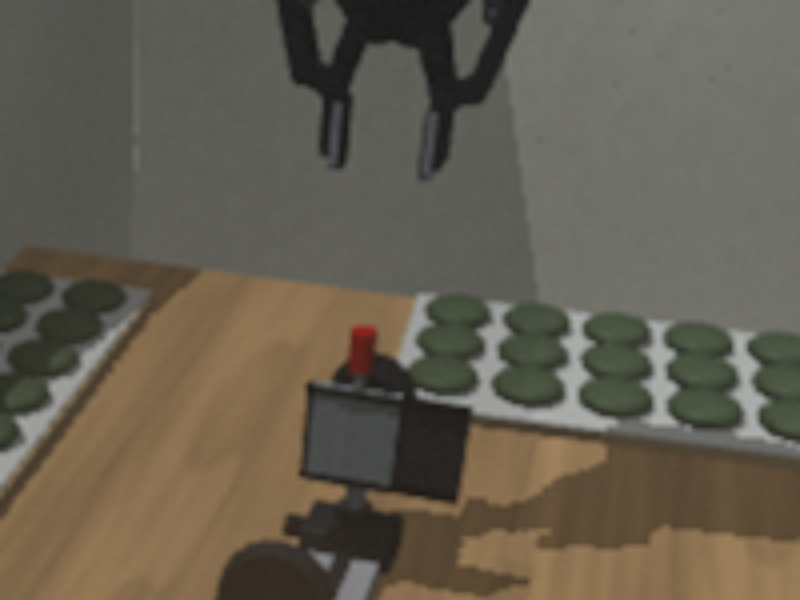

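View pics/w1.png

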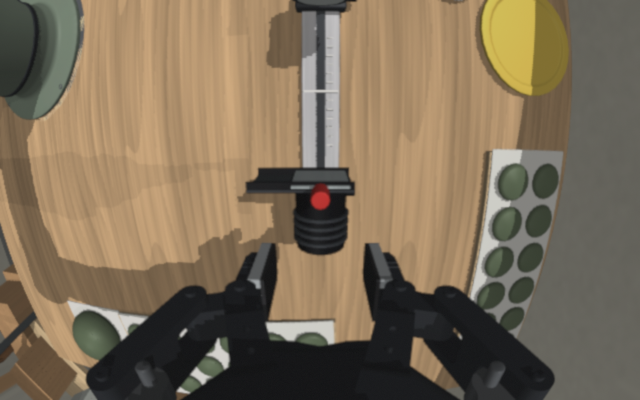

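The wrist view shows the red knob at (320,200), between the open jaws in x, and the shutter blade closed at (320,178). I'll go down over the knob.

```bash
python3 -m pendant '[{"dx":0.8,"dy":-1,"dz":25,"ax":0,"ay":0,"az":-0.4,"claw":45},{"dx":0.8,"dy":-1,"dz":50,"ax":0,"ay":0,"az":-0.4,"claw":45},{"dx":0.8,"dy":-1,"dz":70,"ax":0,"ay":0,"az":-0.4,"claw":45},{"dx":0.8,"dy":-1,"dz":79,"ax":0,"ay":0,"az":-0.4,"claw":45},{"dx":0.8,"dy":-1,"dz":79,"ax":0,"ay":0,"az":-0.4,"claw":45},{"dx":0.8,"dy":-1,"dz":79,"ax":0,"ay":0,"az":-0.4,"claw":45}]' 20
python3 - <<'E'
from h import *
goto([.541,-.244,.171],-.0132)
grab('side','s2');w=grab('wrist','w2')
s=load('s2')['image'];cv2.imwrite('pics/s2c.png',np.hstack([cv2.resize(s[70:200,320:420],None,fx=4,fy=4)[:600],cv2.resize(w['image'][140:270,270:370],None,fx=4,fy=4)]))
E
```

```text
clock: 2.08
position: [0.5416, -0.2442, 0.1726]
tool_rot: [3.141, -0.001, -0.014]
force: [-0.1, -0.3, 1.4]
grip_width: 0.0449
shift [-0.6 -0.2  1.6] turn [ 0. -0. -0.] F [-0.1 -0.3  1.4] pos [ 0.5416 -0.2442  0.1726] rot [ 3.1413e+00 -5.0000e-04 -1.3700e-02] w 0.0449 t 2.08
```

View pics/s2c.png

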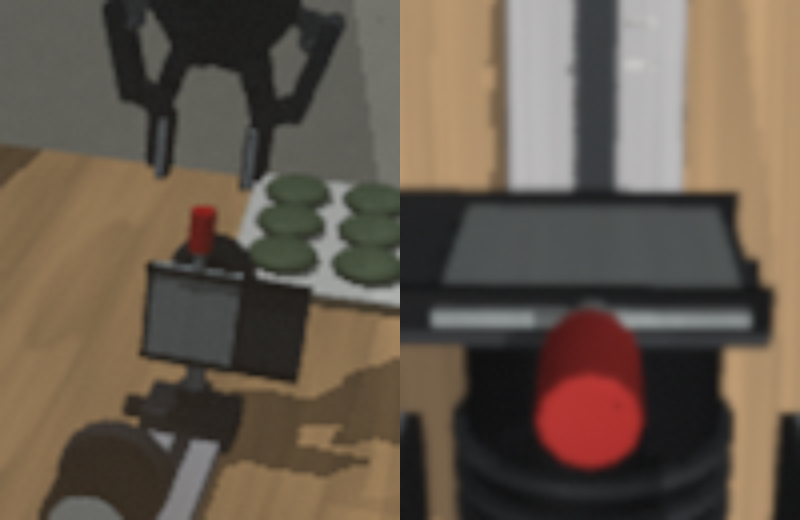

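```bash
python3 - <<'E'
from h import *
S=load('s2');W=load('w2');p=observe()['position']
print(p,proj(S,[p,[.541,-.2435,.194]]),projw(W,[p,[.541,-.2435,.194]]))
# where do fingertip pixels lie: tips at side (360,113),(381.5,117)
for u in((360,113),(381.5,117)):
  r=least_squares(lambda x:(proj(S,[x[0],-.2442,x[1]])-u)[0],[.54,.2]);print(r.x)
E
```

```text
[ 0.54215662 -0.24413108  0.17322186] [[368.96763481 129.75760207]
 [370.24761829 122.02361948]] [[318.90252746 226.96667432]
 [316.88721372 240.47968553]]
[0.56826554 0.2129796 ]
[0.51553321 0.21030092]
```

View pics/w2.png

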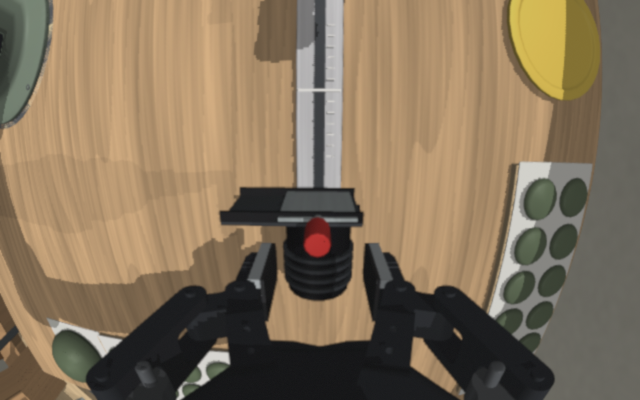

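```bash
python3 - <<'E'
from h import *
S=load('s1');W=load('w1')
# s1 TCP pose then
p=np.array([.5402,-.2448,.2502])
for f,fn,n,box in((S,proj,'s',(330,450,30,120)),(W,projw,'w',(200,440,150,340))):
    im=f['image'].copy(); k=6 if n=='s' else 3
    x0,x1,y0,y1=box; c=cv2.resize(im[y0:y1,x0:x1],None,fx=k,fy=k,interpolation=cv2.INTER_CUBIC)
    for dz in (0,.01,.02,.03,.04):
        for sx in(-.0225,.0225):
            for u in fn(f,[p+[sx,0,dz]]):
                cv2.circle(c,(int((u[0]-x0+.5)*k),int((u[1]-y0+.5)*k)),4,(0,0,255) if dz==0 else (0,255,255-dz*5000),-1)
    cv2.imwrite(f'pics/d{n}.png',c)
E
```

```text
(no output)
```

View pics/ds.png

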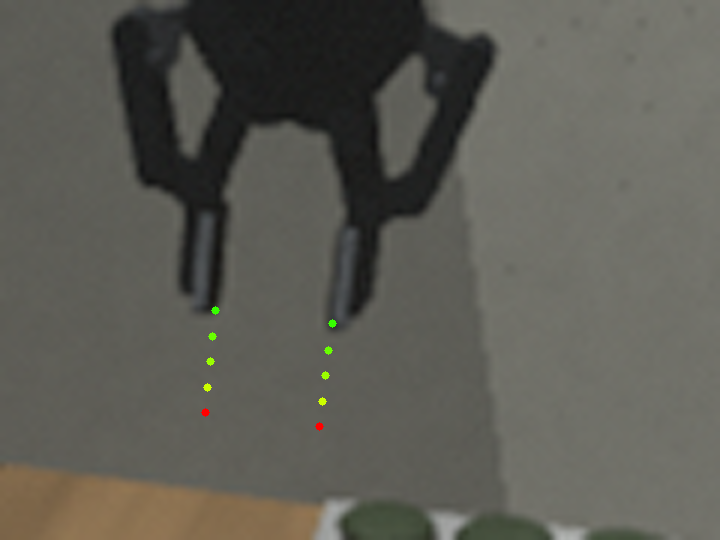

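View pics/dw.png

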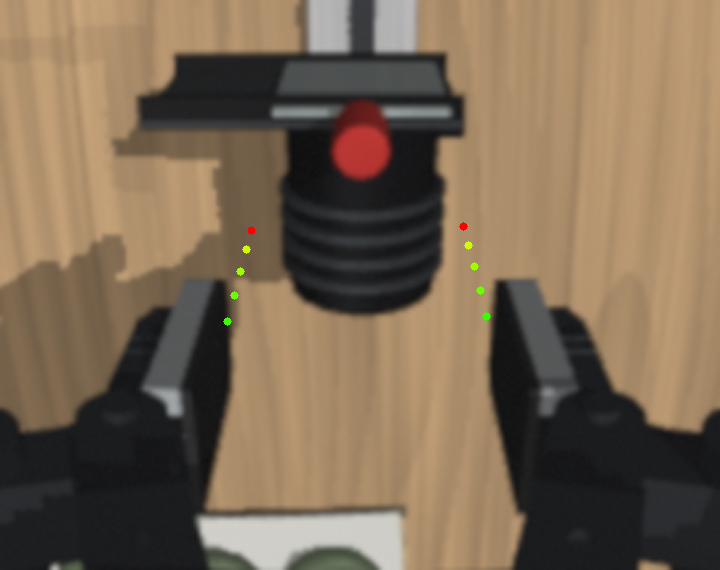

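Both cameras put the fingertips about 38 mm behind the reported TCP at this opening, so the tips (side view 360,113 and 381,117) are still above the knob. I'll narrow the fingers in free air to see how far they swing.

```bash
python3 -m pendant '[{"dx":0,"dy":0,"dz":0,"ax":0,"ay":0,"az":0,"claw":24},{"dx":0,"dy":0,"dz":0,"ax":0,"ay":0,"az":0,"claw":24},{"dx":0,"dy":0,"dz":0,"ax":0,"ay":0,"az":0,"claw":24},{"dx":0,"dy":0,"dz":0,"ax":0,"ay":0,"az":0,"claw":24}]' 20
python3 - <<'E'
from h import *
goto([.541,-.244,.171],-.0132)
p=observe()['position']; g=observe()['grip_width']/2
S=grab('side','s3');W=grab('wrist','w3')
o=[]
for f,fn,n,box,k in((S,proj,'s',(330,410,70,140),5),(W,projw,'w',(240,400,160,300),3)):
    im=f['image'].copy()
    x0,x1,y0,y1=box; c=cv2.resize(im[y0:y1,x0:x1],None,fx=k,fy=k,interpolation=cv2.INTER_CUBIC)
    for dz in (0,.01,.02,.03,.04):
        for sx in(-g,g):
            for u in fn(f,[p+[sx,0,dz]]):
                cv2.circle(c,(int((u[0]-x0+.5)*k),int((u[1]-y0+.5)*k)),3,(0,0,255) if dz==0 else (0,255,255-dz*5000),-1)
    o.append(c[:350])
cv2.imwrite(f'pics/d3.png',np.hstack(o)[:,:800])
E
```

```text
clock: 2.52
position: [0.5416, -0.2437, 0.172]
tool_rot: [3.141, -0.0, -0.013]
force: [0.2, 0.3, 0.3]
grip_width: 0.0239
shift [-0.6  0.3  1. ] turn [ 0. -0.  0.] F [0.2 0.3 0.3] pos [ 0.5416 -0.2437  0.172 ] rot [ 3.1414e+00 -4.0000e-04 -1.2800e-02] w 0.0239 t 2.52
```

View pics/d3.png

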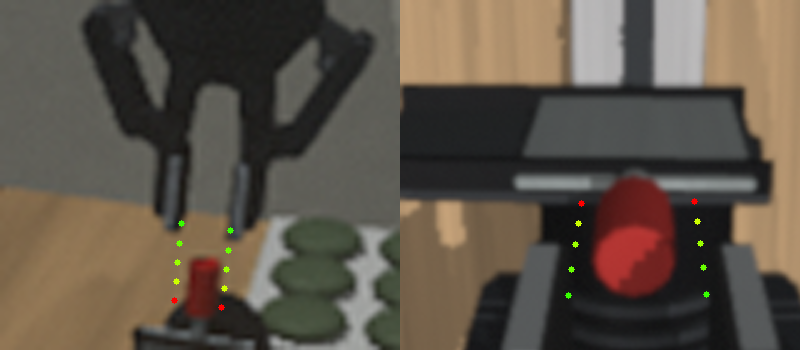

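```bash
python3 -m pendant '[{"dx":-0.6,"dy":0,"dz":0,"ax":0,"ay":0,"az":0,"claw":36},{"dx":-0.6,"dy":0,"dz":5,"ax":0,"ay":0,"az":0,"claw":36},{"dx":-0.6,"dy":0,"dz":12,"ax":0,"ay":0,"az":0,"claw":36},{"dx":-0.6,"dy":0,"dz":20,"ax":0,"ay":0,"az":0,"claw":36},{"dx":-0.6,"dy":0,"dz":20,"ax":0,"ay":0,"az":0,"claw":36},{"dx":-0.6,"dy":0,"dz":20,"ax":0,"ay":0,"az":0,"claw":36}]' 20
python3 -m pendant '[{"dx":0,"dy":0,"dz":5,"ax":0,"ay":0,"az":0,"claw":36},{"dx":0,"dy":0,"dz":10,"ax":0,"ay":0,"az":0,"claw":36},{"dx":0,"dy":0,"dz":13,"ax":0,"ay":0,"az":0,"claw":36},{"dx":0,"dy":0,"dz":13,"ax":0,"ay":0,"az":0,"claw":36}]' 20
python3 - <<'E'
from h import *
goto([.541,-.244,.171],-.0132)
p=observe()['position']; g=observe()['grip_width']/2
S=grab('side','s4');W=grab('wrist','w4')
o=[]
for f,fn,n,box,k in((S,proj,'s',(330,410,70,140),5),(W,projw,'w',(240,400,160,300),3)):
    im=f['image'].copy()
    x0,x1,y0,y1=box; c=cv2.resize(im[y0:y1,x0:x1],None,fx=k,fy=k,interpolation=cv2.INTER_CUBIC)
    o.append(c[:350])
cv2.imwrite(f'pics/d4.png',np.hstack(o)[:,:800])
E
```

```text
clock: 3.12
position: [0.5406, -0.2434, 0.1509]
tool_rot: [-3.141, 0.001, -0.013]
force: [-1.1, -0.7, 1.1]
grip_width: 0.0362
clock: 3.45
position: [0.5405, -0.2435, 0.1379]
tool_rot: [-3.141, 0.001, -0.013]
force: [0.6, 0.2, -0.1]
grip_width: 0.0362
shift [  0.5   0.5 -33.1] turn [-0.   0.1  0. ] F [ 0.6  0.2 -0.1] pos [ 0.5405 -0.2435  0.1379] rot [-3.1412e+00  1.0000e-03 -1.2700e-02] w 0.0362 t 3.45
```

View pics/d4.png

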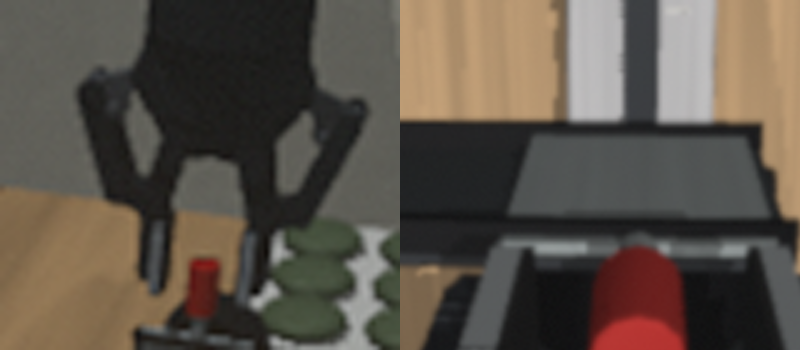

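The tips (side crop rows 293–308) now overlap the knob (260–315) with no contact force. That confirms the offset, so I'll close gently.

```bash
python3 -m pendant '[{"dx":0,"dy":0,"dz":0,"ax":0,"ay":0,"az":0,"claw":12},{"dx":0,"dy":0,"dz":0,"ax":0,"ay":0,"az":0,"claw":12},{"dx":0,"dy":0,"dz":0,"ax":0,"ay":0,"az":0,"claw":12},{"dx":0,"dy":0,"dz":0,"ax":0,"ay":0,"az":0,"claw":12},{"dx":0,"dy":0,"dz":0,"ax":0,"ay":0,"az":0,"claw":12}]' 20
```

```text
clock: 3.97
position: [0.541, -0.2437, 0.1389]
tool_rot: [3.141, -0.0, -0.013]
force: [-2.2, 0.5, 4.6]
grip_width: 0.015
```

```bash
python3 -m pendant '[{"dx":-5,"dy":0,"dz":0,"ax":0,"ay":0,"az":0,"claw":12},{"dx":-10,"dy":0,"dz":0,"ax":0,"ay":0,"az":0,"claw":12},{"dx":-15,"dy":0,"dz":0,"ax":0,"ay":0,"az":0,"claw":12},{"dx":-20,"dy":0,"dz":0,"ax":0,"ay":0,"az":0,"claw":12},{"dx":-25,"dy":0,"dz":0,"ax":0,"ay":0,"az":0,"claw":12},{"dx":-30,"dy":0,"dz":0,"ax":0,"ay":0,"az":0,"claw":12},{"dx":-35,"dy":0,"dz":0,"ax":0,"ay":0,"az":0,"claw":12},{"dx":-39,"dy":0,"dz":0,"ax":0,"ay":0,"az":0,"claw":12},{"dx":-39,"dy":0,"dz":0,"ax":0,"ay":0,"az":0,"claw":12}]' 20
python3 -m pendant '[{"dx":-1.5,"dy":0,"dz":0,"ax":0,"ay":0,"az":0,"claw":12},{"dx":-3,"dy":0,"dz":0,"ax":0,"ay":0,"az":0,"claw":12},{"dx":-3,"dy":0,"dz":0,"ax":0,"ay":0,"az":0,"claw":12},{"dx":-3,"dy":0,"dz":0,"ax":0,"ay":0,"az":0,"claw":12}]' 20
```

```text
clock: 4.72
position: [0.501, -0.2429, 0.1389]
tool_rot: [-3.141, 0.0, -0.013]
force: [-1.5, 2.9, 6.2]
grip_width: 0.0153
clock: 5.05
position: [0.4988, -0.2429, 0.1389]
tool_rot: [-3.141, -0.0, -0.013]
force: [1.1, 2.6, 7.5]
grip_width: 0.0153
```

```bash
python3 -m pendant '[{"dx":-1,"dy":0,"dz":0,"ax":0,"ay":0,"az":0,"claw":12},{"dx":-2,"dy":0,"dz":0,"ax":0,"ay":0,"az":0,"claw":12},{"dx":-2,"dy":0,"dz":0,"ax":0,"ay":0,"az":0,"claw":12},{"dx":-2,"dy":0,"dz":0,"ax":0,"ay":0,"az":0,"claw":12}]' 20
python3 - <<'E'
from h import *
s=observe();print(s['position'],s['force'])
S=grab('side','s5');W=grab('wrist','w5')
cv2.imwrite('pics/d5.png',np.hstack([cv2.resize(S['image'][90:190,340:410],None,fx=5,fy=5),cv2.resize(W['image'][160:285,240:400],None,fx=4,fy=4)])[:,:800])
E
```

```text
clock: 5.38
position: [0.4985, -0.2428, 0.139]
tool_rot: [3.142, -0.003, -0.012]
force: [11.7, 0.7, -1.6]
grip_width: 0.015
[ 0.49850866 -0.24283102  0.13901648] [11.66866166  0.65550727 -1.56987844]
```

```bash
ls pics/d5.png
```

```text
pics/d5.png
```

View pics/d5.png

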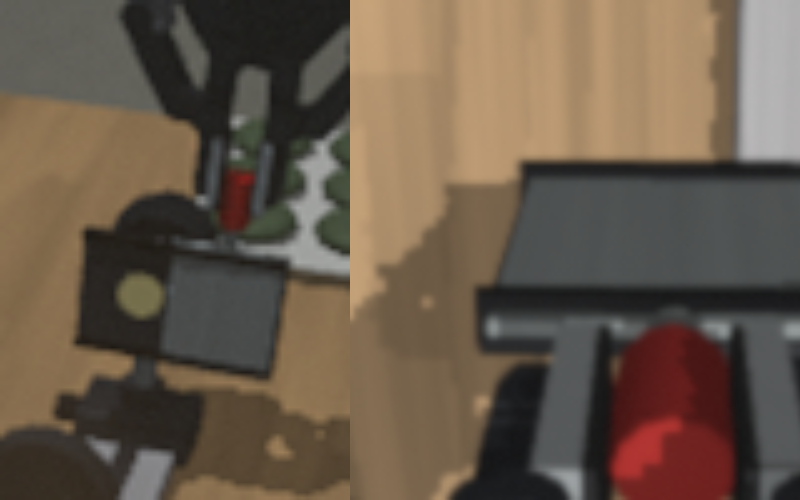

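The shutter is at its stop: travel 42.5 mm, reaction 11.7 N, and the side crop shows the yellow window uncovered at (140,297). I'll release and rise.

```bash
python3 -m pendant '[{"dx":0,"dy":0,"dz":0,"ax":0,"ay":0,"az":0,"claw":36},{"dx":0,"dy":0,"dz":0,"ax":0,"ay":0,"az":0,"claw":36},{"dx":1.5,"dy":0,"dz":0,"ax":0,"ay":0,"az":0,"claw":36},{"dx":1.5,"dy":0,"dz":-10,"ax":0,"ay":0,"az":0,"claw":36},{"dx":1.5,"dy":0,"dz":-40,"ax":0,"ay":0,"az":0,"claw":50},{"dx":1.5,"dy":0,"dz":-80,"ax":0,"ay":0,"az":0,"claw":50},{"dx":1.5,"dy":0,"dz":-110,"ax":0,"ay":0,"az":0,"claw":50},{"dx":1.5,"dy":0,"dz":-110,"ax":0,"ay":0,"az":0,"claw":50}]' 20
python3 - <<'E'
from h import *
goto([.529,.2525,.20],.1418)
W=grab('wrist','w6');S=grab('side','s6')
cv2.imwrite('pics/d6.png',np.hstack([cv2.resize(S['image'][100:190,340:410],None,fx=5,fy=5)]))
E
```

```text
clock: 6.15
position: [0.5005, -0.2437, 0.2551]
tool_rot: [3.138, -0.007, -0.013]
force: [0.7, -0.4, -0.3]
grip_width: 0.0499
shift [  21.6 -496.7   53.7] turn [ 0.2 -0.4 -8.9] F [ 0.7 -0.4 -0.3] pos [ 0.5005 -0.2437  0.2551] rot [ 3.1384 -0.0071 -0.0129] w 0.0499 t 6.15
```

View pics/d6.png

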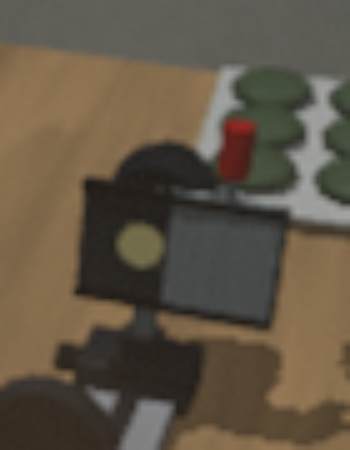

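View pics/w6.png

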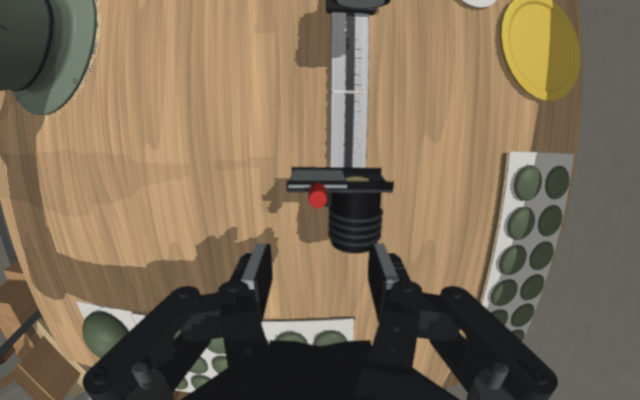

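```bash
python3 -m pendant '[{"dx":2,"dy":-40,"dz":0,"ax":0,"ay":0,"az":0,"claw":50},{"dx":4,"dy":-80,"dz":0,"ax":0,"ay":0,"az":-1,"claw":50},{"dx":6,"dy":-120,"dz":0,"ax":0,"ay":0,"az":-2,"claw":50},{"dx":8,"dy":-160,"dz":0,"ax":0,"ay":0,"az":-3,"claw":50},{"dx":10,"dy":-200,"dz":0,"ax":0,"ay":0,"az":-4,"claw":50},{"dx":12,"dy":-240,"dz":0,"ax":0,"ay":0,"az":-5,"claw":50},{"dx":14,"dy":-280,"dz":0,"ax":0,"ay":0,"az":-6,"claw":50},{"dx":16,"dy":-320,"dz":0,"ax":0,"ay":0,"az":-7,"claw":50},{"dx":18,"dy":-360,"dz":0,"ax":0,"ay":0,"az":-8,"claw":50},{"dx":20,"dy":-400,"dz":10,"ax":0,"ay":0,"az":-8.9,"claw":50}]' 20
python3 - <<'E'
from h import *
goto([.529,.2525,.15],.1418)
E
```

```text
clock: 7.08
position: [0.5234, 0.1585, 0.2392]
tool_rot: [3.142, -0.001, 0.143]
force: [1.1, -0.8, -0.0]
grip_width: 0.05
shift [ 18.8 -92.2  89.2] turn [ 0.  -0.   0.1] F [ 1.1 -0.8 -0. ] pos [0.5234 0.1585 0.2392] rot [ 3.1415e+00 -7.0000e-04  1.4320e-01] w 0.05 t 7.08
```

```bash
python3 -m pendant '[{"dx":8,"dy":-38,"dz":0,"ax":0,"ay":0,"az":0,"claw":50},{"dx":15,"dy":-75,"dz":10,"ax":0,"ay":0,"az":0,"claw":50},{"dx":19,"dy":-92,"dz":40,"ax":0,"ay":0,"az":0,"claw":50},{"dx":19,"dy":-92,"dz":75,"ax":0,"ay":0,"az":0,"claw":50},{"dx":19,"dy":-92,"dz":89,"ax":0,"ay":0,"az":0,"claw":50},{"dx":19,"dy":-92,"dz":89,"ax":0,"ay":0,"az":0,"claw":50},{"dx":19,"dy":-92,"dz":89,"ax":0,"ay":0,"az":0,"claw":50},{"dx":19,"dy":-92,"dz":89,"ax":0,"ay":0,"az":0,"claw":50}]' 20
python3 - <<'E'
from h import *
goto([.529,.2525,.15],.1418)
W=grab('wrist','w7');S=grab('side','s7')
p=observe()['position'];R=Ro.from_euler('xyz',observe()['tool_rot']).as_matrix()
k=4;x0,x1,y0,y1=220,420,130,270
c=cv2.resize(W['image'][y0:y1,x0:x1],None,fx=k,fy=k,interpolation=cv2.INTER_CUBIC)
from fit0 import rack
pr,_=fit(rack,[.5,.2,0])
L=[[sx*.0105,.055+sy*.016,.059] for sx in(-1,1) for sy in(-1,1)]+[[sx*.031,.0875,.018] for sx in(-1,1)]+[[sx*.012,.055+sy*.0175,.054] for sx in(-1,1) for sy in(-1,1)]
for u in projw(W,place(pr,L)): cv2.circle(c,(int((u[0]-x0+.5)*k),int((u[1]-y0+.5)*k)),3,(0,0,255),-1)
for sx in (-.025,.025):
  u=projw(W,[p+R@[sx,0,-.037]])[0];cv2.circle(c,(int((u[0]-x0+.5)*k),int((u[1]-y0+.5)*k)),3,(0,255,255),-1)
cv2.imwrite('pics/d7.png',c)
E
```

```text
clock: 7.75
position: [0.5296, 0.2504, 0.1506]
tool_rot: [-3.141, -0.001, 0.142]
force: [-0.4, -0.4, -0.0]
grip_width: 0.0502
shift [-0.3 -2.1  0.6] turn [-0. -0.  0.] F [-0.4 -0.4 -0. ] pos [0.5296 0.2504 0.1506] rot [-3.1413e+00 -7.0000e-04  1.4220e-01] w 0.0502 t 7.75
```

View pics/d7.png

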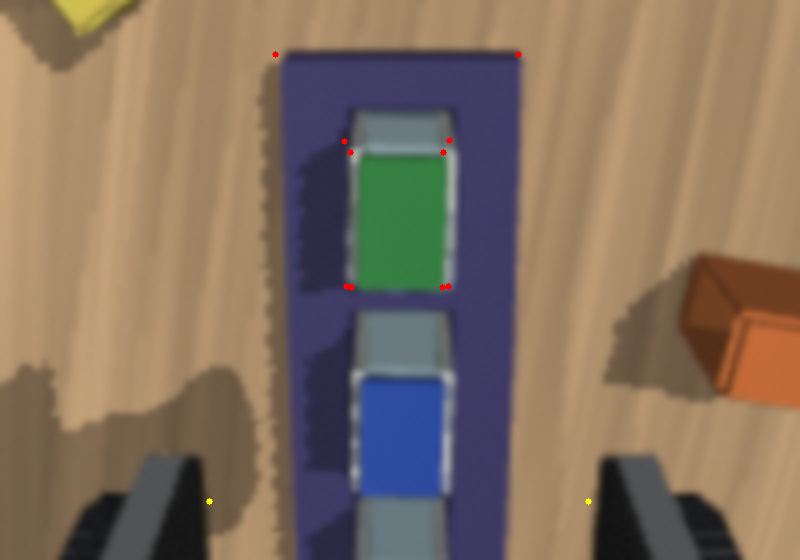

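View pics/s7.png

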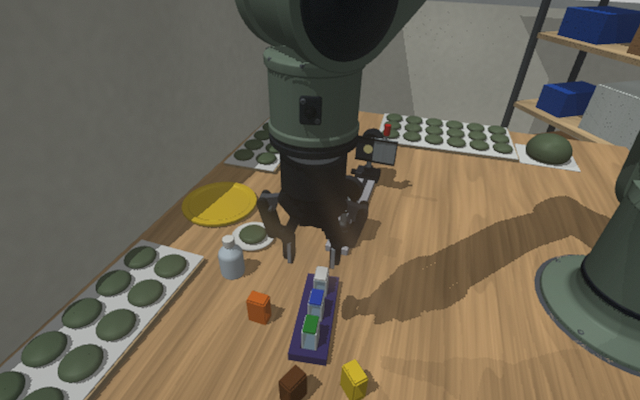

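Green lid at wrist-crop (402,221) and finger midline at (401, –), so they agree in x within about 0.3 mm and the angle is right. It is clearly the green-lidded cell at the +y end of the rack; the orange (740,340) and yellow (95,10) look-alikes are clear of the fingers. I'll descend in stages.

```bash
python3 -m pendant '[{"dx":0,"dy":-2.2,"dz":30,"ax":0,"ay":0,"az":0,"claw":50},{"dx":0,"dy":-2.2,"dz":60,"ax":0,"ay":0,"az":0,"claw":50},{"dx":0,"dy":-2.2,"dz":90,"ax":0,"ay":0,"az":0,"claw":50},{"dx":0,"dy":-2.2,"dz":112,"ax":0,"ay":0,"az":0,"claw":50},{"dx":0,"dy":-2.2,"dz":112,"ax":0,"ay":0,"az":0,"claw":50},{"dx":0,"dy":-2.2,"dz":112,"ax":0,"ay":0,"az":0,"claw":50},{"dx":0,"dy":-2.2,"dz":112,"ax":0,"ay":0,"az":0,"claw":50}]' 20
cat > v8.py <<'E'
from h import *
import sys
tag=sys.argv[1]
W=grab('wrist','w'+tag);S=grab('side','s'+tag)
s=observe();p=s['position'];R=Ro.from_euler('xyz',s['tool_rot']).as_matrix();g=s['grip_width']/2
goto([.529,.2525,-.014],.1418)
o=[]
for f,fn,(x0,x1,y0,y1),k in((S,proj,(265,365,245,365),4),(W,projw,(250,390,150,310),3)):
    c=cv2.resize(f['image'][y0:y1,x0:x1],None,fx=k,fy=k,interpolation=cv2.INTER_CUBIC)
    for sx in (-g,g):
        u=fn(f,[p+R@[sx,0,-.037]])[0];cv2.circle(c,(int((u[0]-x0+.5)*k),int((u[1]-y0+.5)*k)),2,(0,255,255),-1)
    o.append(c[:480])
cv2.imwrite(f'pics/d{tag}.png',np.hstack(o)[:,:800])
E
python3 v8.py 8
```

```text
clock: 8.43
position: [0.53, 0.2531, 0.0396]
tool_rot: [-3.141, -0.002, 0.142]
force: [0.6, 0.7, 0.5]
grip_width: 0.0502
shift [-1.2  0.4 53.6] turn [-0.  -0.1  0. ] F [ 1.2 -0.5 -0.1] pos [0.53   0.253  0.0397] rot [-3.1408e+00 -2.6000e-03  1.4220e-01] w 0.0503 t 8.53
```

View pics/d8.png

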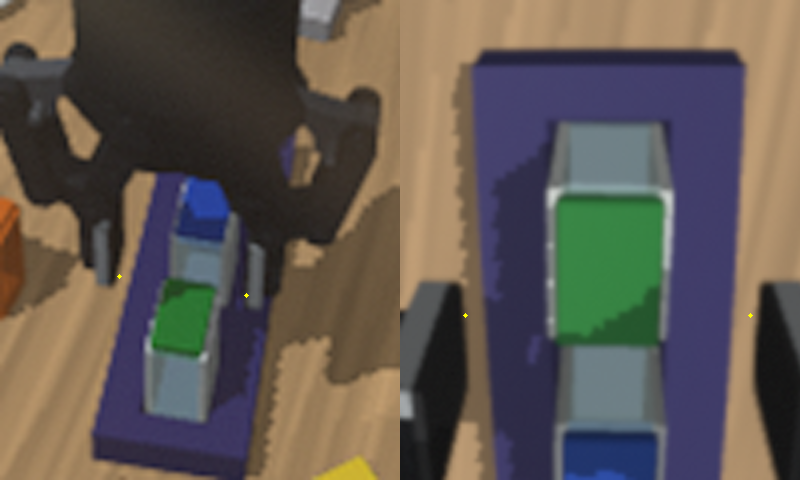

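```bash
python3 -m pendant '[{"dx":0,"dy":0,"dz":15,"ax":0,"ay":0,"az":0,"claw":50},{"dx":0,"dy":0,"dz":30,"ax":0,"ay":0,"az":0,"claw":50},{"dx":0,"dy":0,"dz":43,"ax":0,"ay":0,"az":0,"claw":50},{"dx":0,"dy":0,"dz":43,"ax":0,"ay":0,"az":0,"claw":50},{"dx":0,"dy":0,"dz":43,"ax":0,"ay":0,"az":0,"claw":50}]' 20
python3 v8.py 9
```

```text
clock: 8.95
position: [0.529, 0.2526, -0.005]
tool_rot: [3.142, 0.0, 0.143]
force: [-0.0, -0.6, 0.3]
grip_width: 0.0502
shift [-0.5  0.4  9.6] turn [-0.  -0.1  0. ] F [ 0.7 -0.2  0.1] pos [ 0.5294  0.2529 -0.0044] rot [-3.1412e+00 -1.0000e-03  1.4260e-01] w 0.05 t 9.05
```

View pics/d9.png

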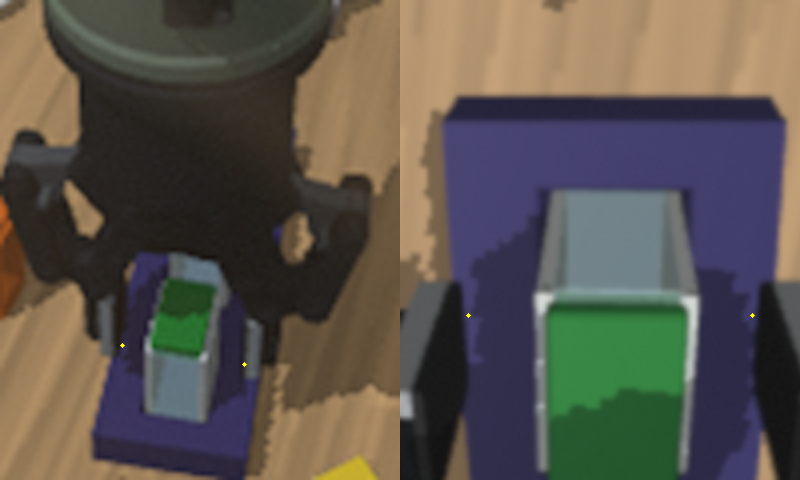

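```bash
python3 -m pendant '[{"dx":0,"dy":0.2,"dz":4,"ax":0,"ay":0,"az":0,"claw":50},{"dx":0,"dy":0.2,"dz":7.5,"ax":0,"ay":0,"az":0,"claw":40},{"dx":0,"dy":0.2,"dz":7.5,"ax":0,"ay":0,"az":0,"claw":34},{"dx":0,"dy":0.2,"dz":7.5,"ax":0,"ay":0,"az":0,"claw":30},{"dx":0,"dy":0.2,"dz":7.5,"ax":0,"ay":0,"az":0,"claw":30},{"dx":0,"dy":0.2,"dz":7.5,"ax":0,"ay":0,"az":0,"claw":30}]' 20
python3 v8.py 10
```

```text
clock: 9.55
position: [0.529, 0.2524, -0.0127]
tool_rot: [-3.142, -0.0, 0.143]
force: [0.5, 0.1, -0.6]
grip_width: 0.0299
shift [-0.  -0.1  1.3] turn [-0. -0.  0.] F [-0.2 -0.4 -1. ] pos [ 0.5291  0.2524 -0.0127] rot [-3.1415e+00 -2.0000e-04  1.4260e-01] w 0.0298 t 9.65
```

View pics/d10.png

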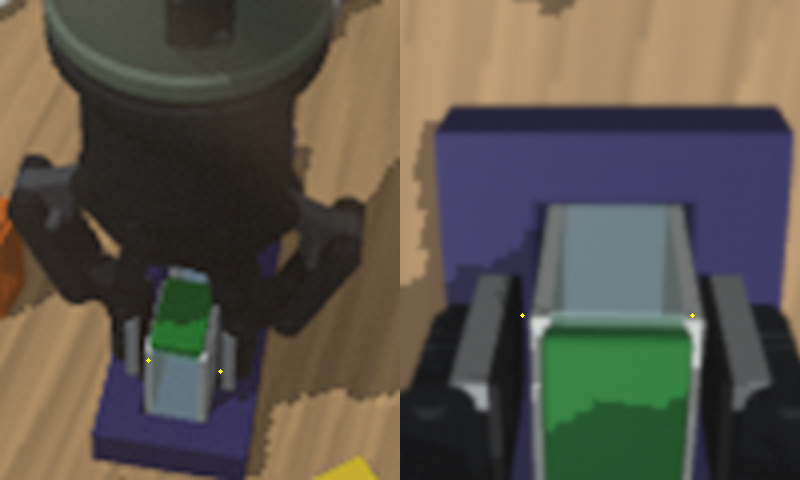

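```bash
python3 -m pendant '[{"dx":0,"dy":0,"dz":0,"ax":0,"ay":0,"az":0,"claw":26},{"dx":0,"dy":0,"dz":0,"ax":0,"ay":0,"az":0,"claw":20},{"dx":0,"dy":0,"dz":0,"ax":0,"ay":0,"az":0,"claw":20},{"dx":0,"dy":0,"dz":0,"ax":0,"ay":0,"az":0,"claw":20},{"dx":0,"dy":0,"dz":0,"ax":0,"ay":0,"az":0,"claw":20}]' 30
python3 v8.py 11
```

```text
clock: 10.07
position: [0.5291, 0.2524, -0.0126]
tool_rot: [-3.142, -0.0, 0.143]
force: [0.0, -0.5, 4.8]
grip_width: 0.0236
shift [-0.1 -0.1  1.3] turn [-0. -0.  0.] F [-0.6 -0.3  4.9] pos [ 0.5291  0.2524 -0.0127] rot [-3.1415e+00 -2.0000e-04  1.4260e-01] w 0.0237 t 10.17
```

View pics/d11.png

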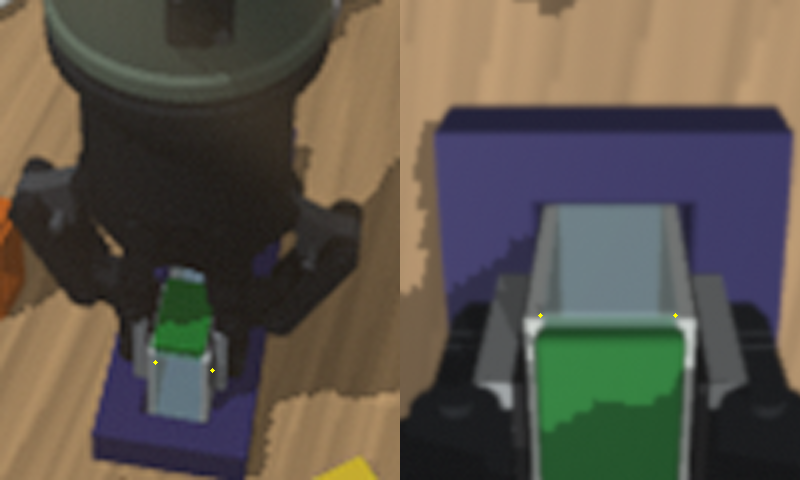

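Gripped at 23.7 mm on the two frosted faces, with the pads inside the cell's depth (wrist crop rows 275–400). I'll lift straight up.

```bash
python3 -m pendant '[{"dx":0,"dy":0,"dz":-5,"ax":0,"ay":0,"az":0,"claw":20},{"dx":0,"dy":0,"dz":-12,"ax":0,"ay":0,"az":0,"claw":20},{"dx":0,"dy":0,"dz":-22,"ax":0,"ay":0,"az":0,"claw":20},{"dx":0,"dy":0,"dz":-40,"ax":0,"ay":0,"az":0,"claw":20},{"dx":0,"dy":0,"dz":-65,"ax":0,"ay":0,"az":0,"claw":20},{"dx":0,"dy":0,"dz":-95,"ax":0,"ay":0,"az":0,"claw":20},{"dx":0,"dy":0,"dz":-125,"ax":0,"ay":0,"az":0,"claw":20},{"dx":0,"dy":0,"dz":-155,"ax":0,"ay":0,"az":0,"claw":20},{"dx":0,"dy":0,"dz":-185,"ax":0,"ay":0,"az":0,"claw":20},{"dx":0,"dy":0,"dz":-200,"ax":0,"ay":0,"az":0,"claw":20}]' 30
python3 - <<'E'
from h import *
goto([.5427,-.1517,.18],-.0132)
T=grab('top','t12');S=grab('side','s12');W=grab('wrist','w12')
cv2.imwrite('pics/d12.png',np.hstack([cv2.resize(S['image'][190:400,220:380],None,fx=2.5,fy=2.5)[:520],cv2.resize(W['image'][150:310,250:390],None,fx=2.8,fy=2.8)[:448].copy() if 0 else cv2.resize(W['image'][100:310,240:400],(400,525))[:520]]))
E
```

```text
clock: 11.0
position: [0.5297, 0.2531, 0.1917]
tool_rot: [-3.14, -0.004, 0.143]
force: [-0.1, 0.8, 1.3]
grip_width: 0.0236
shift [-44.7 402.5  11. ] turn [-0.1 -0.2  8.9] F [-0.1  0.8  1.3] pos [0.5297 0.2531 0.1917] rot [-3.1403 -0.0038  0.1428] w 0.0236 t 11.0
```

View pics/d12.png

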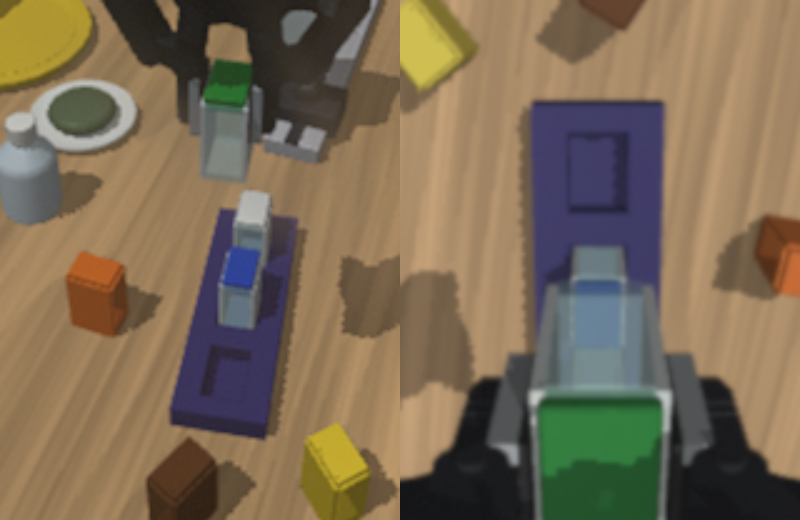

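The cell is lifted clear and upright, with the pocket empty at side crop (225,372), and blue and white are untouched. I'll carry it over the beam.

```bash
python3 -m pendant '[{"dx":-2,"dy":15,"dz":0,"ax":0,"ay":0,"az":0.5,"claw":20},{"dx":-5,"dy":45,"dz":0,"ax":0,"ay":0,"az":1,"claw":20},{"dx":-9,"dy":80,"dz":0,"ax":0,"ay":0,"az":2,"claw":20},{"dx":-13,"dy":115,"dz":0,"ax":0,"ay":0,"az":3,"claw":20},{"dx":-17,"dy":150,"dz":0,"ax":0,"ay":0,"az":4,"claw":20},{"dx":-21,"dy":185,"dz":0,"ax":0,"ay":0,"az":5,"claw":20},{"dx":-24,"dy":220,"dz":0,"ax":0,"ay":0,"az":6,"claw":20},{"dx":-28,"dy":255,"dz":0,"ax":0,"ay":0,"az":7,"claw":20},{"dx":-32,"dy":290,"dz":0,"ax":0,"ay":0,"az":8,"claw":20},{"dx":-36,"dy":325,"dz":0,"ax":0,"ay":0,"az":8.9,"claw":20}]' 30
python3 - <<'E'
from h import *
goto([.5427,-.1517,.16],-.0132)
E
```

```text
clock: 11.98
position: [0.5387, -0.0762, 0.1866]
tool_rot: [-3.141, 0.001, -0.014]
force: [1.3, -1.0, 0.5]
grip_width: 0.0237
shift [ 5.1 75.5 26.6] turn [-0.   0.1 -0. ] F [ 1.3 -1.   0.5] pos [ 0.5387 -0.0762  0.1866] rot [-3.1414e+00  1.2000e-03 -1.3500e-02] w 0.0237 t 11.98
```

```bash
python3 -m pendant '[{"dx":2,"dy":28,"dz":0,"ax":0,"ay":0,"az":0,"claw":20},{"dx":4,"dy":55,"dz":0,"ax":0,"ay":0,"az":0,"claw":20},{"dx":5,"dy":75,"dz":0,"ax":0,"ay":0,"az":0,"claw":20},{"dx":5,"dy":75,"dz":0,"ax":0,"ay":0,"az":0,"claw":20},{"dx":5,"dy":75,"dz":10,"ax":0,"ay":0,"az":0,"claw":20},{"dx":5,"dy":75,"dz":10,"ax":0,"ay":0,"az":0,"claw":20}]' 30
python3 - <<'E'
from h import *
goto([.5427,-.1517,.0783],-.0132)
T=grab('top','t13');S=grab('side','s13');W=grab('wrist','w13')
cv2.imwrite('pics/d13.png',np.hstack([cv2.resize(S['image'][70:250,310:430],None,fx=3.3,fy=3.3),cv2.resize(W['image'][0:240,240:400],(396,594))]))
E
```

```text
clock: 12.48
position: [0.5424, -0.1486, 0.175]
tool_rot: [-3.141, 0.003, -0.012]
force: [0.2, 1.5, -0.8]
grip_width: 0.0235
shift [ 0.5  3.2 96.7] turn [-0.1  0.1  0.1] F [ 0.2  1.5 -0.8] pos [ 0.5424 -0.1486  0.175 ] rot [-3.1406e+00  2.6000e-03 -1.2200e-02] w 0.0235 t 12.48
```

View pics/d13.png

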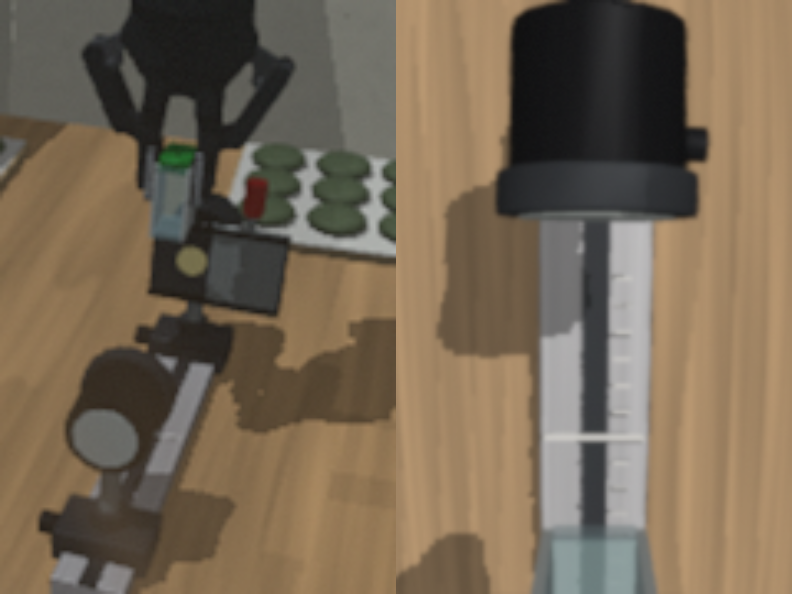

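View pics/w13.png

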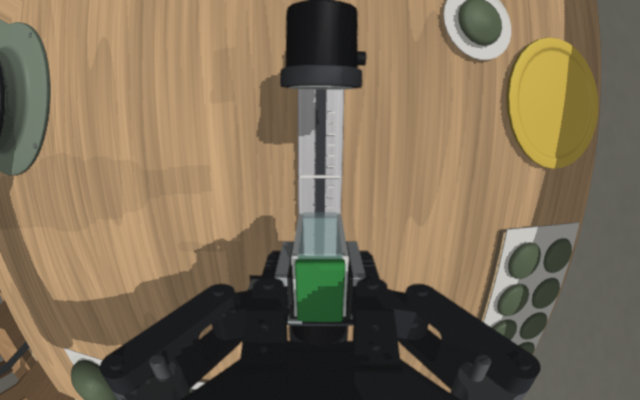

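```bash
python3 - <<'E'
from fit0 import *
W=load('w13')
st=[q for i,q in enumerate(stand) if i!=5]
p,_=fit(st,[.5,-.1,0])
L=[[-.025,0,.018],[.025,0,.018],[-.025,.05,.018],[.025,.05,.018]]
print(p,projw(W,place(p,L)).round(1).tolist())
for tag,dz in(('w1',0),('w6',0),('w13',0)):
    f=load(tag); u=projw(f,place(p,L)); print(tag,u.round(1).tolist())
    x0,y0=int(u[:,0].mean())-40,int(u[:2,1].mean())-40
    x0=max(x0,0);y0=max(y0,0)
    c=cv2.resize(f['image'][y0:y0+80,x0:x0+80],None,fx=6,fy=6,interpolation=cv2.INTER_CUBIC)
    for q in u: cv2.circle(c,(int((q[0]-x0+.5)*6),int((q[1]-y0+.5)*6)),3,(0,0,255),-1)
    cv2.imwrite(f'pics/m{tag}.png',c)
a=np.hstack([cv2.resize(cv2.imread(f'pics/m{t}.png'),(400,400)) for t in('w6','w13')]);cv2.imwrite('pics/m.png',a)
E
```

```text
[ 0.54270903 -0.15165288 -0.01317164] [[296.6, 173.5], [341.0, 173.5], [295.9, 129.2], [341.7, 129.2]]
w1 [[300.3, 88.7], [338.5, 88.3], [299.9, 51.6], [338.2, 51.3]]
w6 [[329.7, 88.9], [367.1, 89.6], [329.7, 52.1], [367.4, 53.2]]
w13 [[296.6, 173.5], [341.0, 173.5], [295.9, 129.2], [341.7, 129.2]]
```

View pics/m.png

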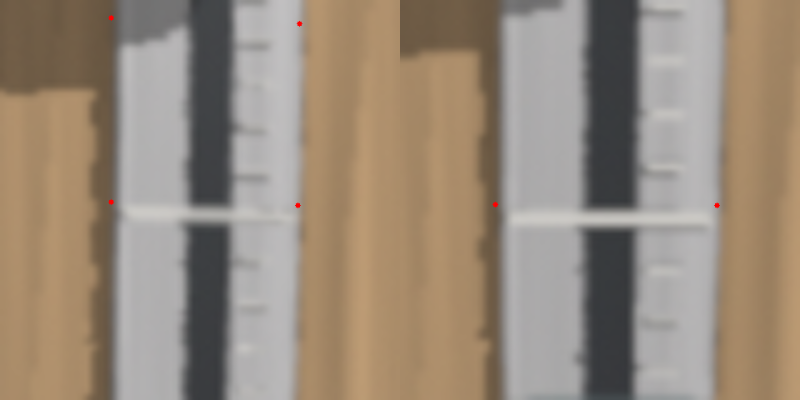

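```bash
python3 -m pendant '[{"dx":0.2,"dy":3.7,"dz":10,"ax":0,"ay":0,"az":0,"claw":20},{"dx":0.2,"dy":3.7,"dz":25,"ax":0,"ay":0,"az":0,"claw":20},{"dx":0.2,"dy":3.7,"dz":40,"ax":0,"ay":0,"az":0,"claw":20},{"dx":0.2,"dy":3.7,"dz":55,"ax":0,"ay":0,"az":0,"claw":20},{"dx":0.2,"dy":3.7,"dz":70,"ax":0,"ay":0,"az":0,"claw":20},{"dx":0.2,"dy":3.7,"dz":85,"ax":0,"ay":0,"az":0,"claw":20},{"dx":0.2,"dy":3.7,"dz":96,"ax":0,"ay":0,"az":0,"claw":20},{"dx":0.2,"dy":3.7,"dz":96,"ax":0,"ay":0,"az":0,"claw":20},{"dx":0.2,"dy":3.7,"dz":96,"ax":0,"ay":0,"az":0,"claw":20},{"dx":0.2,"dy":3.7,"dz":96,"ax":0,"ay":0,"az":0,"claw":20}]' 30
python3 - <<'E'
from h import *
goto([.5425,-.1525,.0783],-.0132)
T=grab('top','t14');S=grab('side','s14');W=grab('wrist','w14')
p=[.5425,-.1522,-.0132]
k=5
def draw(f,fn,box,k):
    x0,x1,y0,y1=box;c=cv2.resize(f['image'][y0:y1,x0:x1],None,fx=k,fy=k,interpolation=cv2.INTER_CUBIC)
    L=[[a*.012,b*.0175,z] for a in(-1,1) for b in(-1,1) for z in(.095,.145)]
    for q in fn(f,place(p,L)): cv2.circle(c,(int((q[0]-x0+.5)*k),int((q[1]-y0+.5)*k)),3,(0,0,255),-1)
    q=fn(f,place(p,[0,0.0175,.12]))[0];cv2.circle(c,(int((q[0]-x0+.5)*k),int((q[1]-y0+.5)*k)),3,(255,0,255),-1)
    return c
cv2.imwrite('pics/d14.png',np.hstack([draw(S,proj,(325,405,90,190),5),draw(W,projw,(280,360,170,270),5)]))
E
```

```text
clock: 13.47
position: [0.5441, -0.1532, 0.0818]
tool_rot: [3.141, -0.001, -0.013]
force: [0.4, 0.2, -0.3]
grip_width: 0.0235
shift [-1.6 -0.7  3.5] turn [ 0. -0.  0.] F [ 0.4  0.2 -0.3] pos [ 0.5441 -0.1532  0.0818] rot [ 3.1415e+00 -8.0000e-04 -1.2600e-02] w 0.0235 t 13.47
```

View pics/d14.png

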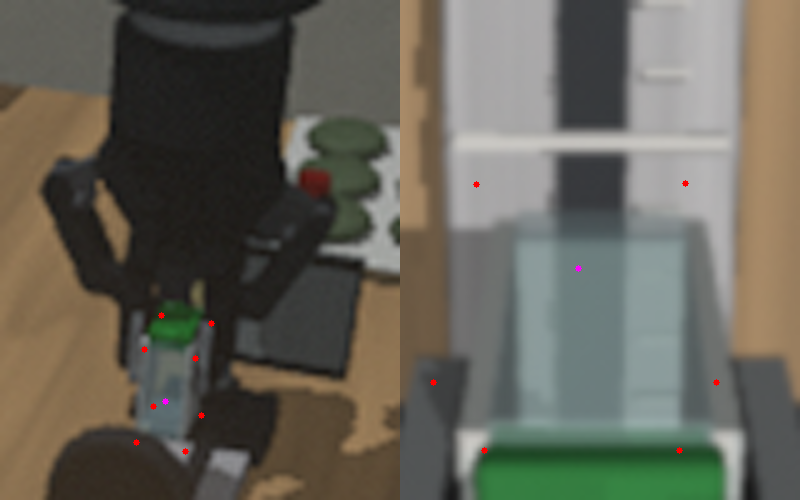

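View pics/s14.png

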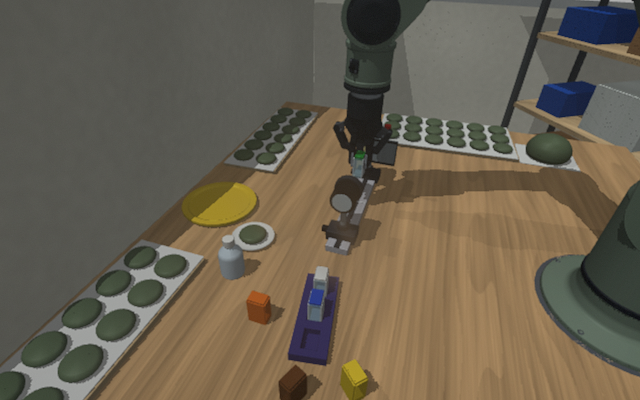

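```bash
for i in 1 2 3; do python3 -m pendant '[{"dx":0,"dy":0,"dz":0,"ax":0,"ay":0,"az":0,"claw":20},{"dx":0,"dy":0,"dz":0,"ax":0,"ay":0,"az":0,"claw":20}]' 30|sed -n 1,3p;done
```

```text
clock: 13.78
position: [0.5439, -0.1533, 0.0816]
tool_rot: [3.141, -0.001, -0.013]
clock: 13.95
position: [0.5438, -0.1532, 0.0813]
tool_rot: [3.142, -0.0, -0.013]
clock: 14.12
position: [0.5437, -0.1532, 0.0812]
tool_rot: [-3.142, 0.0, -0.013]
```

```bash
python3 -m pendant '[{"dx":-0.5,"dy":-0.5,"dz":1,"ax":0,"ay":0,"az":0,"claw":20},{"dx":-0.8,"dy":-0.5,"dz":2,"ax":0,"ay":0,"az":0,"claw":20},{"dx":-0.8,"dy":-0.5,"dz":2,"ax":0,"ay":0,"az":0,"claw":20},{"dx":-0.8,"dy":-0.5,"dz":2,"ax":0,"ay":0,"az":0,"claw":20},{"dx":-0.8,"dy":-0.5,"dz":2,"ax":0,"ay":0,"az":0,"claw":20},{"dx":-0.8,"dy":-0.5,"dz":2,"ax":0,"ay":0,"az":0,"claw":20},{"dx":-0.8,"dy":-0.5,"dz":2,"ax":0,"ay":0,"az":0,"claw":20},{"dx":-0.8,"dy":-0.5,"dz":2,"ax":0,"ay":0,"az":0,"claw":20}]' 30
python3 - <<'E'
from h import *
goto([.5425,-.1525,.0783],-.0132)
T=grab('top','t15');S=grab('side','s15');W=grab('wrist','w15')
cv2.imwrite('pics/d15.png',np.hstack([cv2.resize(S['image'][140:190,340:380],None,fx=10,fy=10,interpolation=cv2.INTER_CUBIC),cv2.resize(T['image'][200:250,350:400],(400,500),interpolation=cv2.INTER_CUBIC)]))
cv2.imwrite('pics/d15w.png',cv2.resize(W['image'][180:280,260:380],None,fx=6,fy=6,interpolation=cv2.INTER_CUBIC))
E
```

```text
clock: 14.78
position: [0.543, -0.1527, 0.0792]
tool_rot: [-3.142, -0.0, -0.013]
force: [-1.1, 0.9, -0.9]
grip_width: 0.0235
shift [-0.5 -0.2  0.9] turn [-0. -0.  0.] F [-1.1  0.9 -0.9] pos [ 0.543  -0.1527  0.0792] rot [-3.1416e+00 -1.0000e-04 -1.2800e-02] w 0.0235 t 14.78
```

View pics/d15.png

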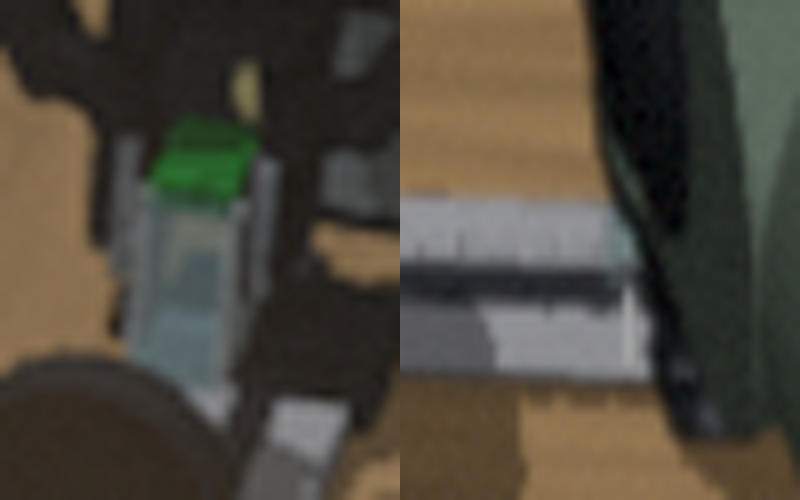

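View pics/d15w.png

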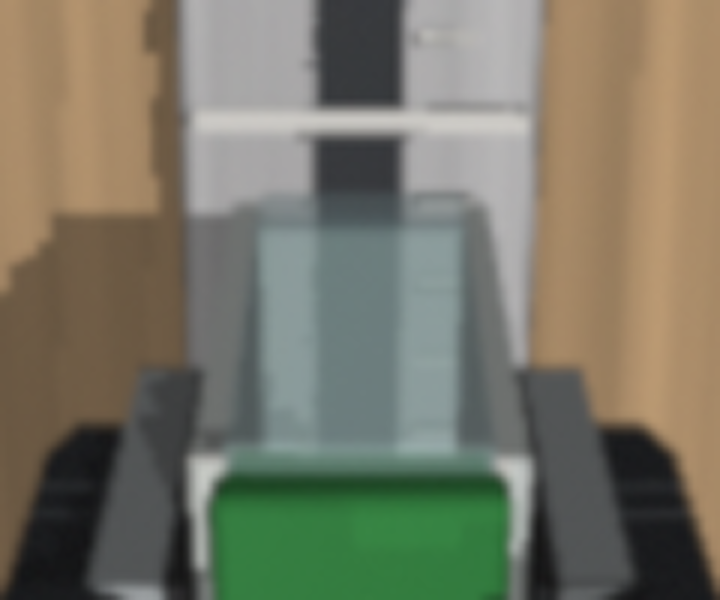

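```bash
python3 - <<'E'
from h import *
S=load('s15');W=load('w15')
yaw=-.0130
ls=lambda u,v:np.array([340+(u+.5)/10-.5,140+(v+.5)/10-.5]); lw=lambda u,v:np.array([260+(u+.5)/6-.5,180+(v+.5)/6-.5])
L=np.array([[-.012,.0175,.025],[.012,.0175,.025],[-.012,.0175,-.025],[.012,.0175,-.025]])
# wrist image: left = -x ; side image: left=+x
ow=[(W,projw,L[0],lw(188,455)),(W,projw,L[1],lw(532,455)),(W,projw,L[2],lw(240,200)),(W,projw,L[3],lw(485,200))]
os=[(S,proj,L[0],ls(245,193)),(S,proj,L[1],ls(147,184)),(S,proj,L[3],ls(130,360)),(S,proj,L[2],ls(222,388))]
def f(o,fix=None):
    def res(p):
        y=p[1]; 
        return np.concatenate([(fn(F,place([p[0],y,yaw],l)+[0,0,p[2]])-u)[0] for F,fn,l,u in o])
    r=least_squares(res,[.54,-.15,.12]);print(r.x.round(4),r.fun.round(1))
f(ow);f(os);f(ow+os)
# side with y fixed
for y in(-.1527,):
    r=least_squares(lambda p:np.concatenate([(fn(F,place([p[0],y,yaw],l)+[0,0,p[1]])-u)[0] for F,fn,l,u in os]),[.54,.12]);print('side y fixed',r.x.round(4),r.fun.round(1))
    r=least_squares(lambda p:np.concatenate([(fn(F,place([p[0],p[1],yaw],l)+[0,0,.1209])-u)[0] for F,fn,l,u in ow]),[.54,-.15]);print('wrist z fixed',r.x.round(4),r.fun.round(1))
print(observe()['position'])
E
```

```text
[ 0.5435 -0.1548  0.1198] [ 0.4 -0.1  0.1 -0.1 -1.   0.2  0.3  0.1]
[ 0.5442 -0.1678  0.1161] [ 0.   0.5 -0.3 -0.3 -0.2  0.4  0.4 -0.6]
[ 0.5435 -0.1536  0.1224] [-0.3  0.4  0.5  0.3 -1.4 -0.2  0.5 -0.2 -0.6  1.  -1.1  0.2 -1.   1.2
 -0.3  0.2]
side y fixed [0.5417 0.1249] [ 0.2  0.4 -0.4 -0.5 -0.3  0.6  0.5 -0.4]
wrist z fixed [ 0.5435 -0.1543] [ 0.2  0.1  0.3  0.  -1.1 -0.   0.4 -0.1]
[ 0.54294079 -0.15271351  0.07920479]
```

```bash
python3 -m pendant '[{"dx":-0.2,"dy":0,"dz":1,"ax":0,"ay":0,"az":0,"claw":20},{"dx":-0.2,"dy":0,"dz":1,"ax":0,"ay":0,"az":0,"claw":20},{"dx":-0.2,"dy":0,"dz":1,"ax":0,"ay":0,"az":0,"claw":20},{"dx":-0.2,"dy":0,"dz":1,"ax":0,"ay":0,"az":0,"claw":20},{"dx":-0.2,"dy":0,"dz":1,"ax":0,"ay":0,"az":0,"claw":20},{"dx":-0.2,"dy":0,"dz":1,"ax":0,"ay":0,"az":0,"claw":20},{"dx":-0.2,"dy":0,"dz":1,"ax":0,"ay":0,"az":0,"claw":20},{"dx":-0.2,"dy":0,"dz":1,"ax":0,"ay":0,"az":0,"claw":20},{"dx":-0.2,"dy":0,"dz":1,"ax":0,"ay":0,"az":0,"claw":20},{"dx":-0.2,"dy":0,"dz":1,"ax":0,"ay":0,"az":0,"claw":20}]' 30
python3 -m pendant '[{"dx":0,"dy":0,"dz":0,"ax":0,"ay":0,"az":0,"claw":20},{"dx":0,"dy":0,"dz":0,"ax":0,"ay":0,"az":0,"claw":20},{"dx":0,"dy":0,"dz":0,"ax":0,"ay":0,"az":0,"claw":20},{"dx":0,"dy":0,"dz":0,"ax":0,"ay":0,"az":0,"claw":20},{"dx":0,"dy":0,"dz":0,"ax":0,"ay":0,"az":0,"claw":20},{"dx":0,"dy":0,"dz":0,"ax":0,"ay":0,"az":0,"claw":20},{"dx":0,"dy":0,"dz":0,"ax":0,"ay":0,"az":0,"claw":20},{"dx":0,"dy":0,"dz":0,"ax":0,"ay":0,"az":0,"claw":20},{"dx":0,"dy":0,"dz":0,"ax":0,"ay":0,"az":0,"claw":20},{"dx":0,"dy":0,"dz":0,"ax":0,"ay":0,"az":0,"claw":20}]' 30
python3 - <<'E'
from h import *
s=observe();print(abs(s['qd']).max(),s['position'],s['tool_rot'],s['force'])
S=grab('side','s16');W=grab('wrist','w16');T=grab('top','t16')
cv2.imwrite('pics/d16.png',np.hstack([cv2.resize(S['image'][130:330,230:390],(400,500)),cv2.resize(T['image'][130:280,180:300],(400,500))]))
E
```

```text
clock: 15.77
position: [0.5427, -0.1527, 0.0782]
tool_rot: [-3.142, 0.0, -0.013]
force: [-0.5, 0.3, -0.6]
grip_width: 0.0237
clock: 16.6
position: [0.5427, -0.1527, 0.0782]
tool_rot: [-3.142, 0.0, -0.013]
force: [-0.2, -0.9, -0.9]
grip_width: 0.0236
0.0020001610427967838 [ 0.54274367 -0.15270982  0.07819333] [-3.14158015e+00  2.17129698e-06 -1.28013282e-02] [-0.16183948 -0.8594499  -0.89224555]
```

View pics/d16.png

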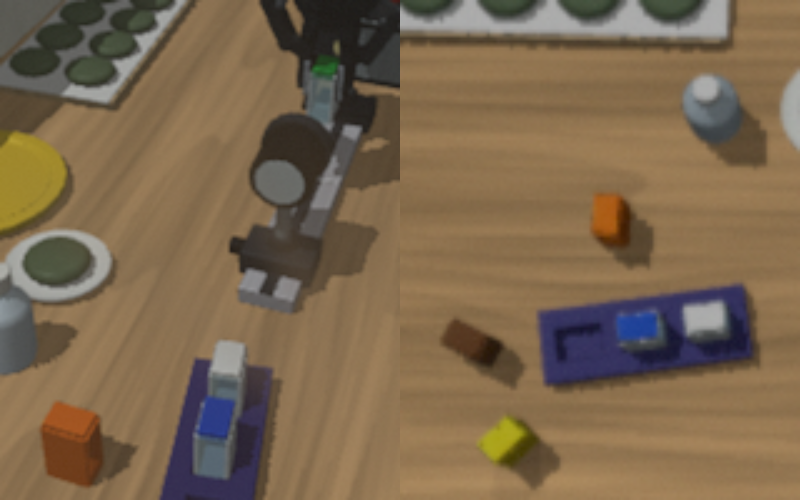

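View pics/w16.png

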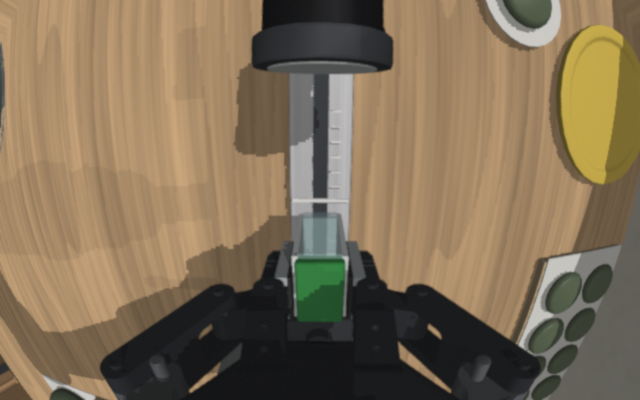

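The cell is held still, centred on the rail in the wrist view (lid at 320,290; rail centre at 320). The blue and white cells, the dish and the bottle are where they were. I'm handing in.

```bash
python3 -c "
from workcell import job_done
print(job_done())"
```

```text
the job is handed in; nothing more can be done
None
```

I opened the shutter, then lifted the green-lidded cell out of the rack, and handed in with it held upright in the light path, at about 17 s on the clock.

- **Shutter:** I slid it by the red knob until it hit its stop. It travelled 42.5 mm with an 11.7 N reaction, and the yellow window was clear in the side view afterwards.
- **Grip:** the fingers were on the two frosted faces only, at 30 N and 23.6 mm apart. The lift out of the rack went cleanly.
- **Position:** arm readings put the cell centre at about (0.543, -0.153, 0.120) m. My estimate of the beam middle is (0.5425, -0.152, 0.120) m. It is square to the beam within about 0.1°.
- **At rest:** contact force was about 1 N and joint speeds were at most 0.002 rad/s. The blue and white cells, the dish and the bottle looked unmoved.

**Checks that disagreed:**
- **Fingertips:** both cameras showed them about 37 mm short of the stated tool point. I worked from what the cameras showed, and contact with the knob and the cell bore that out.
- **Cell height:** the side camera read about 4 mm higher than the arm and the wrist camera. I lowered the cell 1 mm as a compromise and did not measure its height in the images again.
- **Along the beam (y):** the wrist camera differs from the fixed cameras by 2–3 mm. It shifts cell and stand alike, so their relative position still agrees.

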